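# Lock the stock chest and draw the key

## Task

The lid of the stock chest is shut but not locked. Turn the key clockwise until you feel the bolt come fully home in its keeper, without forcing the lock, then turn it back to the one position where it slides out, ease it out without wrenching it or lifting the lid, and leave it lying in the wooden tray. Leave the bottles and other goods standing where they are.

Things in the scene. Friction and masses are not known exactly. Their poses are not given: they have to be found in the camera images.
- key_bow (a point): centre of the key's bow (black plastic head), 28 mm wide along the key's x, 9 mm thick along its y, 30 mm tall (z). The key stands upright in the lock, at the start 0.3 to 0.4 rad anticlockwise of straight. The bow's underside is 8 mm and its centre 23 mm above the lock's face; between them a steel neck 15 x 6 mm sits with its shoulder on the face
- key_tip (a point): tip of the key's steel blade (9 x 3 mm), 16.5 mm below the shoulder and 39.5 mm below the bow's centre; same axes. A small bit near the tip points to the key's +x and reaches 12 mm from the axis. The whole key is 54.5 mm long, about 35 g. It turns with about 0.1 rad of play in the lock, and twists 0.1 to 0.2 rad in a grip under load
- cylinder: round brass lock cylinder (38 mm across with its steel collar), axis upright; origin on the axis at its face, 26 mm above the lid's top; its x and y are those of the chest. Straight means that the key's x points along this x
- keyway (a point): same point as the cylinder. The key comes out only where its bit meets the notch cut in the cylinder's face (a dark slot from the axis to the rim). The cylinder was fitted askew: the notch lies anywhere from 0.4 rad clockwise to 0.2 rad anticlockwise of straight, so feel for it. The key passes within some 0.05 rad of it; elsewhere it lifts 2 mm and is then held. 17 mm of lift clear the blade
- lock_case (a point): middle of the top of the lock's flat steel case, 80 mm (x) by 72 mm (y), on the lid; the cylinder's face stands 4 mm above it. Nothing taller is within 90 mm of the key
- bolt: the lock's steel bolt, 24 x 10 mm; origin at the middle of its front end. It slides towards the chest's -x into the keeper when the key is turned clockwise (seen from above) past straight: travel = 22 mm x sin(angle) less 2 mm, against 4 N of drag (about 0.1 Nm at the key). Turning back, to 0.2 rad beyond straight, leaves it where it is
- keeper: closed steel keeper, 37 mm wide, on the chest's fixed front rail; origin at the middle of its mouth, axes as the chest's. The bolt is home when its end meets the bottom of the pocket inside, which lies, unseen, 5 to 14 mm behind the mouth: 7 to 16 mm of bolt travel, the key 0.4 to 1.0 rad clockwise of straight. There the key's torque rises sharply
- chest: dark timber stock chest, 320 mm (x) by 400 mm (y) by 120 mm high, fixed to the counter; origin under its middle, its front (with the keeper) is its -x side. The lock's axis is 56 mm in front of its middle
- lid (a joint): the chest's lid, hinged along its rear (+x) edge; 0 is shut, grows as it opens (rad). It weighs 1.6 kg
- tray: shallow open wooden tray on the counter, 150 mm (x) by 110 mm (y), 20 mm high, walls 6 mm, inner floor about 6 mm above the counter; origin under its middle; fixed
- drop1: small brown dropper bottle, 33 mm across, 96 mm tall, standing on the chest's lid; origin under its middle
- drop2: another such dropper bottle on the chest's lid
- drop3: another such dropper bottle, on the counter right of the chest
- flask: tall brown bottle, 64 mm across, 190 mm tall, on the counter left of the chest; origin under its middle
- taster: small glass tasting cup, 48 mm across, 55 mm tall, on the counter beyond the tray; origin under its middle
- bung: cork cask bung, 52 mm across, 32 mm tall, on the counter left of the chest; origin under its middle
- tap: spare steel cask tap, about 110 mm long, 30 mm high, lying on the counter beyond the tray; origin under its middle

How it is judged:
On the way, in this order (a step that is already met when the one before it is completed fails the run):
1. with the lid down, the bolt's end is felt home at the bottom of the keeper (pressing on it with more than 2 N), the key still in the lock (contact force between bolt and keeper above 2 N and x of bolt in the frame of keeper below -0.0045 m and distance between key_bow and cylinder below 0.03 m and value of joint lid below 0.003 rad), for 0.1 s.
2. the key is out of the lock, above it, with the lid shut and the bolt still thrown (z of key_bow in the frame of cylinder above 0.043 m and x of bolt in the frame of keeper below -0.0045 m and value of joint lid below 0.02 rad), for 0.1 s.
At the end, for the whole second after the job is handed in: the bolt stays thrown (more than 4.5 mm inside the keeper's mouth), the lid is shut, and the key lies released in the tray: its bow within 70 mm (tray's x) and 50 mm (tray's y) of the tray's middle and lower than 30 mm above the counter (x of bolt in the frame of keeper below -0.0045 m and value of joint lid below 0.02 rad and x of key_bow in the frame of tray between -0.07 and 0.07 m and y of key_bow in the frame of tray between -0.05 and 0.05 m and height (world z) of key_bow below 0.03 m); the robot touches nothing.
It fails at once if the bolt is forced against its keeper with more than 12 N (contact force between bolt and keeper above 12 N).
It fails at once if the key is wrenched or pressed against the lock's face with more than 20 N (contact force between key and cylinder above 20 N).
It fails at once if the lid is lifted by more than 0.05 rad (13 mm at its front edge) (value of joint lid above 0.05 rad).
It fails at once if a bottle, the cup, the bung or the tap is shifted by more than 20 mm (distance of any of drop1, drop2, drop3, flask, taster, bung, tap from where it was at the start of the episode above 0.02 m).
It also fails if it takes over 72 s, if anything falls off the work surface, if the arm or the gripper's body presses on something with over 40 N, if the wrist force passes 120 N, or if a joint passes its speed limit or range.

## Robot

A 6-joint arm with a two-finger parallel gripper is mounted at the origin on the work surface. World frame = base frame: x ahead of the robot, y to its left, z up, the work surface at z = 0. Lengths are in m, angles in rad, forces in N, time in s.
With the tool pointing down it reaches from about 0.3 to 0.75 m from the base axis. Payload 8.5 kg.
Tool frame: the origin (TCP) lies at the very end of the fingers, on their centre line; the grasp point (between the pads) lies 19 mm behind it; z points along the fingers, y is the direction in which the jaws open and shut (so a half turn about z gives the same grasp; the last joint's range is limited). The gripper opens to 85 mm and grips with 20 to 120 N. Pads are 22 mm wide; open, the fingers measure 114 mm over their backs; the gripper's body (76 mm by 85 mm) begins 54 mm behind the grasp point. The pads swing forward as they close: fully open they stand 13 mm farther back than shut.
Start: joints at [1.039, 0.381, 1.297, -0, 1.464, -0.215], TCP at [0.171, 0.523, 0.231] pointing down, gripper open.
Joint ranges: [-3.11, 3.11], [-0.89, 2.33], [0.22, 2.48], [-1.42, 4.56], [0.17, 2.85], [-2.88, 2.88]. Speed limits (rad/s): [2.39, 2.39, 3.14, 3.14, 3.14, 3.14].

## Interface

Orientations are given as a 3x3 rotation matrix whose columns are the frame's x, y, z axes.
In Python, from station import ctrl, camera, close_job gives the robot as it stands.
- The arm moves only by the tool servo_tool, never from a script. Its argument "rows" is a list of rows, each a list of 7 numbers: the shift along the tool's x, y, z in cm, then the turn, a rotation vector about the tool's x, y, z in rad, then the closure in counts, from 0 (fully open) to 255 (shut). A call has 1 to 8 rows; each row is the pose to reach, as a shift and turn from the pose measured when the call began, along the tool's axes at that moment; what a row does not reach only later rows make up. A row lasts 1/10 s, in which the tool goes at most 50 mm and 8.59 degrees, less where a joint would pass 70% of its speed; a pose out of reach is approached as far as the arm can. A call with a gripper value outside its range is refused whole. The fingers move at their own pace and stop on an object; "grip_force" is the grip in N (left out, the last holds). Time passes only in rows, so rows that repeat a pose let the fingers close. It gives the time, the measured TCP pose, the force and the opening at its end, in the units of the state.
- ctrl.observe(): the state, without advancing time (a new reading comes with each control period).
- camera(name): name is "scene" or "top" or "wrist"; returns a dict with "image" (400x640x3 uint8, red, green, blue), "intrinsics" (3x3 intrinsics, pixels), "k1" (the pictures are not rectified: a ray, as slopes to the right and down, at radius r is drawn at 1 + k1 r^2 times it, then the intrinsics apply), "cam_to_world" (4x4, takes a point from camera to world coordinates). Camera axes: x right, y down, z forward; pixel columns grow to the right and rows downward; lengths in m; the calibration is good to about 2 mm. A picture is of the moment at which its call begins. There is no depth.
- close_job(): hands the job in, once; it reports no verdict.
The state is a dict: "clock": time; "joints": joint angles; "qd": joint speeds; "effort": joint torques, N m; "ee_pos": TCP position; "orientation": TCP orientation; "force": force on the tool from outside, world axes, zero at the start; "ft_torque": the same for the moment, N m; "finger_gap": opening from 0.0 (shut) to 1.0 (fully open).
Only numpy, scipy, OpenCV 4.12 (cv2) and the standard library are available. Lean on these libraries where they do the work, as an engineer would, in place of code of your own. Each camera call takes 0.05 s, during which the arm holds its last target.

## Working session

There is one attempt and no reset: what is moved stays moved. The work goes in short steps, Python scripts to look and compute and a tool call to move; the robot and the scene stay as the last step left them, time stands still between calls to the robot, and variables do not carry over. Pictures are saved under pics/ and viewed, and the job is handed in when it is done.

Besides the shell and the picture viewer there is one more tool, called after "Request:" as a command line: name --pt "numbers of a row" for each row, then --argument value for the rest. servo_tool: Moves the arm, as the interface text tells. Its arguments: {"type":"object","properties":{"rows":{"type":"array"},"grip_force":{"type":"number"}},"required":["rows"]}

```bash
mkdir -p pics; ls; python3 - <<'E'
from station import ctrl,camera
import cv2,json
s=ctrl.observe();print(s)
for n in ["scene","top","wrist"]:
    c=camera(n);cv2.imwrite(f"pics/{n}0.png",c["image"][:,:,::-1]);print(n,c["intrinsics"],c["k1"],c["cam_to_world"])
E
```

```text
pics
{'clock': 0.0, 'joints': array([ 1.03869298e+00,  3.81225832e-01,  1.29824297e+00,  1.49920995e-06,
        1.46361168e+00, -2.15280206e-01]), 'qd': array([ 7.20029646e-04,  1.74990958e-03, -2.41109217e-04,  8.82511714e-04,
       -1.23021189e-03, -9.38140466e-05]), 'effort': array([ 8.16356169e-04, -4.48463881e+01, -2.31276709e+01, -5.48858452e-05,
        4.76699264e-03,  8.24166182e-05]), 'ee_pos': array([0.17119487, 0.52237652, 0.23070176]), 'orientation': array([[-9.50229788e-01,  3.11548998e-01, -7.56127895e-04],
       [ 3.11549752e-01,  9.50228978e-01, -1.28136450e-03],
       [ 3.19286811e-04, -1.45316218e-03, -9.99998893e-01]]), 'force': array([ 0.21853609,  0.23135107, -0.23334837]), 'ft_torque': array([-0.02545616,  0.03230285,  0.01673826]), 'finger_gap': 0.9990387616669982}
scene [[402.37816159   0.         321.17036801]
 [  0.         402.37816159 196.97156278]
 [  0.           0.           1.        ]] -0.018621496040766884 [[-0.78123311  0.46755212 -0.4136059   1.01997594]
 [ 0.62391811  0.60609363 -0.49333224  0.49583983]
 [ 0.02002537 -0.64346369 -0.76521465  0.93433237]
 [ 0.          0.          0.          1.        ]]
top [[373.26225494   0.         317.23054226]
 [  0.         373.26225494 202.94738056]
 [  0.           0.           1.        ]] -0.05655812420710191 [[-1.21562895e-02 -9.80171620e-01  1.97777196e-01  3.43064931e-01]
 [-9.99922998e-01  1.24095298e-02  4.10335755e-05 -9.29415581e-03]
 [-2.49454195e-03 -1.97761468e-01 -9.80246999e-01  1.38158292e+00]
 [ 0.00000000e+00  0.00000000e+00  0.00000000e+00  1.00000000e+00]]
wrist [[350.50993919   0.         320.97457991]
 [  0.         350.50993919 199.18403542]
 [  0.           0.           1.        ]] -0.03368754262065933 [[ 0.31128458  0.8981524   0.31052244  0.09079661]
 [ 0.95031522 -0.29361231 -0.10340599  0.54916931]
 [-0.00170113  0.32728289 -0.94492487  0.37452208]
 [ 0.          0.          0.          1.        ]]
```

View pics/scene0.png

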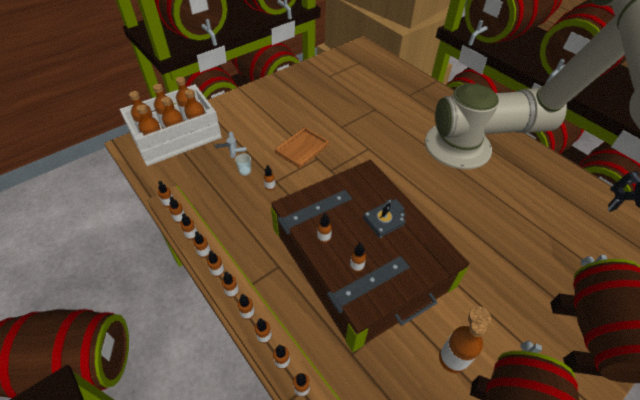

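View pics/top0.png

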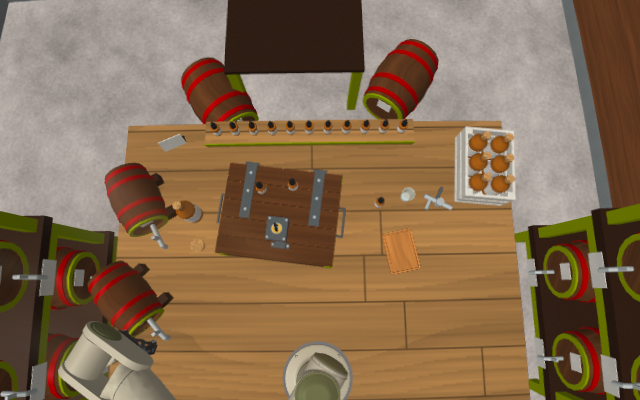

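View pics/wrist0.png

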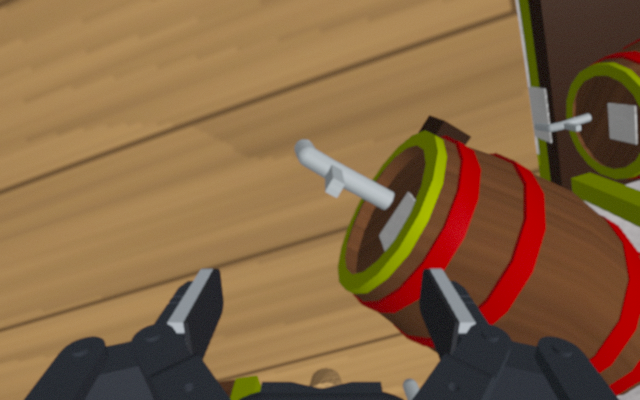

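The scene view shows the chest with the key in the lock at (385,213) and the tray at (302,147). In the top view the lock is at (277,229), the keeper at (279,244) and the tray at (402,250). I'll enlarge this area.

```bash
cat > h.py <<'E'
import numpy as np,cv2
from station import ctrl,camera
def ray(c,px):
    K=np.array(c["intrinsics"]);k=c["k1"]
    x=(px[0]-K[0,2])/K[0,0];y=(px[1]-K[1,2])/K[1,1]
    a,b=x,y
    for _ in range(20):
        r2=a*a+b*b;a=x/(1+k*r2);b=y/(1+k*r2)
    T=np.array(c["cam_to_world"]);d=T[:3,:3]@np.array([a,b,1.]);return T[:3,3],d
def onz(c,px,z):
    o,d=ray(c,px);return o+d*(z-o[2])/d[2]
def proj(c,P):
    T=np.array(c["cam_to_world"]);p=T[:3,:3].T@(np.array(P)-T[:3,3]);a,b=p[0]/p[2],p[1]/p[2]
    s=1+c["k1"]*(a*a+b*b);K=np.array(c["intrinsics"]);return K[0,0]*a*s+K[0,2],K[1,1]*b*s+K[1,2]
def tri(c1,p1,c2,p2):
    o1,d1=ray(c1,p1);o2,d2=ray(c2,p2)
    A=np.stack([d1,-d2],1);t=np.linalg.lstsq(A,o2-o1,rcond=None)[0]
    a=o1+t[0]*d1;b=o2+t[1]*d2;return (a+b)/2,np.linalg.norm(a-b)
def crop(c,u0,v0,w,h,s,f):
    cv2.imwrite(f,cv2.resize(c["image"][v0:v0+h,u0:u0+w,::-1],None,fx=s,fy=s,interpolation=cv2.INTER_CUBIC))
E
python3 - <<'E'
from h import *
c=camera("top");crop(c,200,150,160,120,5,"pics/topc.png")
for p,z in [((277,229),.146),((402,250),.006),((231,163),.12),((343,175),.12),((332,267),.12),((216,251),.12)]: print(p,onz(c,p,z).round(4))
c=camera("scene");crop(c,350,180,80,60,10,"pics/scenec.png");print(onz(c,(302,147),.006))
E
```

```text
(277, 229) [0.5055 0.126  0.146 ]
(402, 250) [ 0.4401 -0.3189  0.006 ]
(231, 163) [0.7457 0.2942 0.12  ]
(343, 175) [ 0.6963 -0.1007  0.12  ]
(332, 267) [ 0.3789 -0.0559  0.12  ]
(216, 251) [0.4363 0.3349 0.12  ]
[ 0.43224096 -0.31362546  0.006     ]
```

View pics/topc.png

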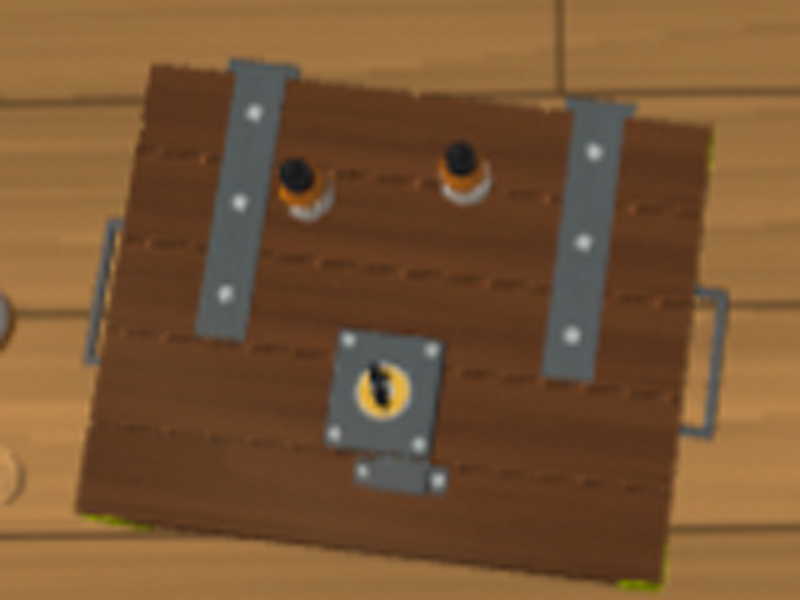

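View pics/scenec.png

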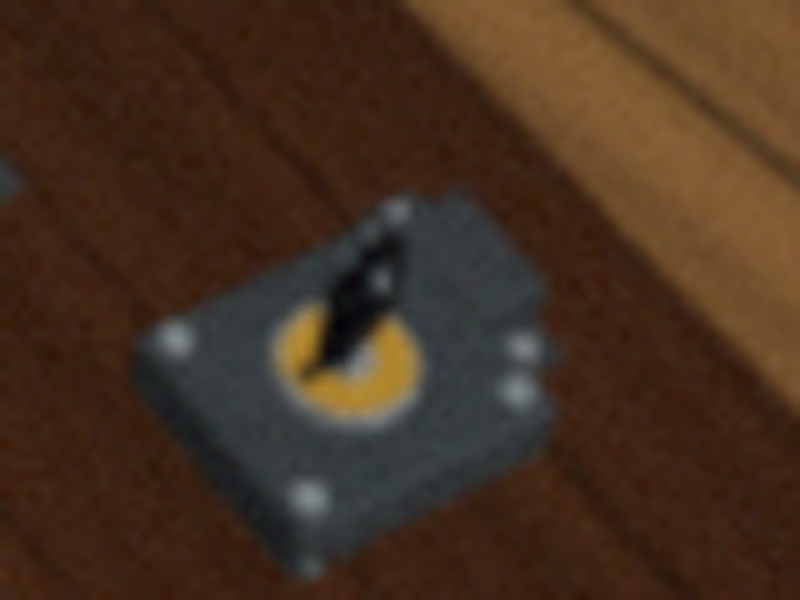

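Request:
servo_tool --pt "-4 -2 -3 0 0 -0.05 0" --pt "-9 -5 -6 0 0 -0.15 0" --pt "-15 -9 -7 0 0 -0.25 0" --pt "-21 -13 -7 0 0 -0.35 0" --pt "-27 -17 -7 0 0 -0.45 0" --pt "-33 -20.5 -7 0 0 -0.535 0" --pt "-38.5 -24 -6 0 0 -0.535 0" --pt "-42 -26 -5 0 0 -0.535 0"

```text
clock: 1.05
ee_pos: [0.4194, 0.2267, 0.2922]
orientation: [[-0.976, -0.217, 0.001], [-0.217, 0.976, -0.0], [-0.001, -0.0, -1.0]]
force: [0.4, 0.6, -0.0]
finger_gap: 1.001
```

```bash
python3 - <<'E'
from h import *
s=ctrl.observe();print(s["clock"],s["ee_pos"],s["orientation"],s["joints"],s["qd"].round(2))
c=camera("wrist");cv2.imwrite("pics/w1.png",c["image"][:,:,::-1])
E
```

```text
1.05 [0.41944402 0.22668009 0.29222054] [[-9.76279503e-01 -2.16512824e-01  7.27239225e-04]
 [-2.16513025e-01  9.76279707e-01 -2.10072981e-04]
 [-6.64505403e-04 -3.62546711e-04 -9.99999713e-01]] [ 2.46667098e-01  2.09934120e-01  1.36853144e+00 -3.81300030e-04
  1.56247316e+00 -1.54236746e+00] [-1.    0.18 -0.08  0.   -0.09 -0.98]
```

View pics/w1.png

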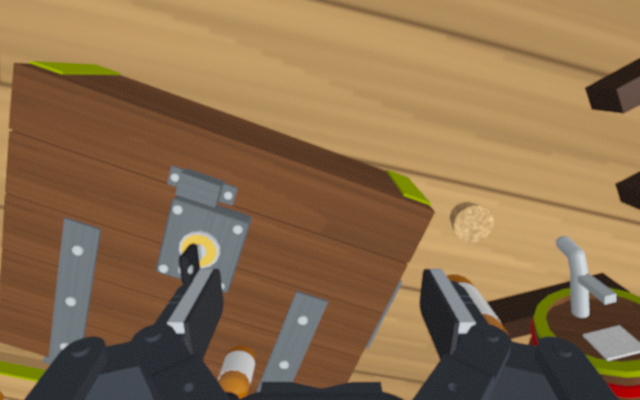

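The wrist view shows the lock at (198,250), key leaning bow at about (190,262). Moving closer above it.

Request:
servo_tool --pt "-1 -4 1 0 0 0 0" --pt "-2 -8 3 0 0 0 0" --pt "-2.8 -10.5 4.7 0 0 0 0" --pt "-2.8 -10.5 4.7 0 0 0 0" --pt "-2.8 -10.5 4.7 0 0 0 0"

```text
clock: 1.6
ee_pos: [0.473, 0.1249, 0.244]
orientation: [[-0.978, -0.21, -0.001], [-0.21, 0.978, -0.003], [0.001, -0.003, -1.0]]
force: [-0.6, -0.5, 0.0]
finger_gap: 0.999
```

```bash
python3 - <<'E'
from h import *
s=ctrl.observe();print(s["clock"],s["ee_pos"],s["joints"],s["qd"].round(2))
c=camera("wrist");cv2.imwrite("pics/w2.png",c["image"][:,:,::-1])
crop(c,220,120,200,150,4,"pics/w2c.png")
E
```

```text
1.6 [0.47301408 0.12493207 0.24397001] [ 0.01735562  0.26470863  1.43434505 -0.00311579  1.44313662 -1.76468733] [ 0.03 -0.02 -0.01  0.    0.    0.  ]
```

View pics/w2.png

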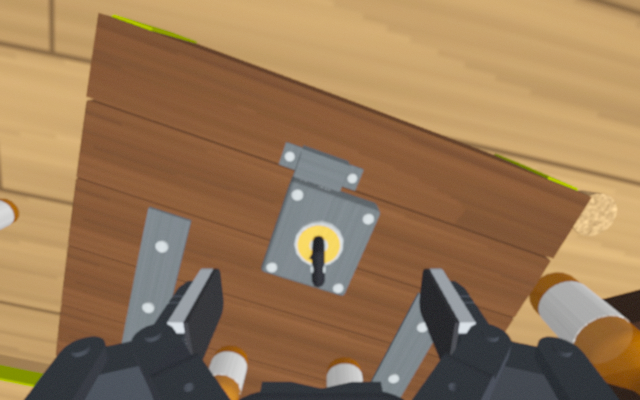

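View pics/w2c.png

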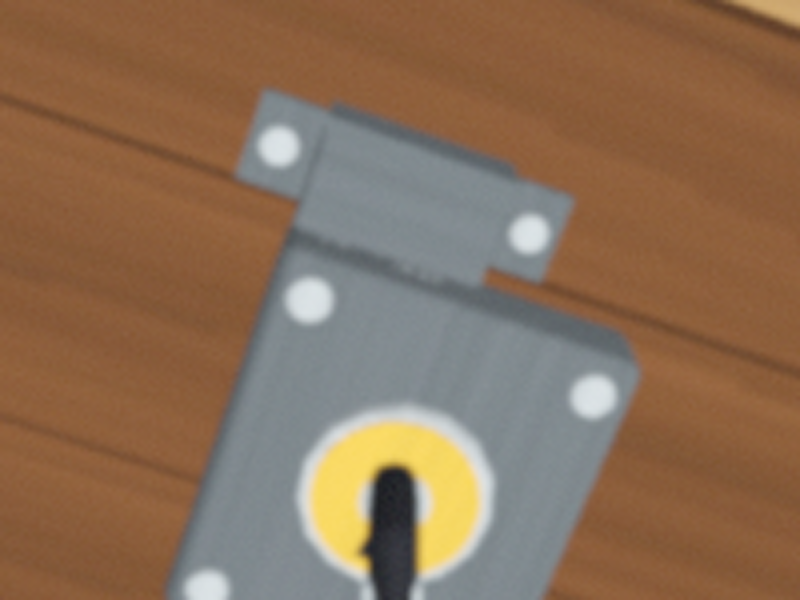

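```bash
python3 - <<'E'
from h import *
c=camera("wrist");im=c["image"].astype(int)
R,G,B=im[...,0],im[...,1],im[...,2]
def blob(m,near):
    n,l,st,ce=cv2.connectedComponentsWithStats(m.astype(np.uint8));
    return [(st[i],ce[i].round(2)) for i in range(1,n) if st[i,4]>20 and np.hypot(*(ce[i]-near))<90],l
y=(R>180)&(B<150)&(G>150)
b,l=blob(y,(319,244));print(b)
i=l[236,312]
col=((l==l[232,318])|((R>200)&(G>200)&(B>195)))
col[:215]=0;col[275:]=0;col[:,:290]=0;col[:,348:]=0
m=(l==l[232,318]).astype(np.uint8)
cnt=max(cv2.findContours(m,cv2.RETR_EXTERNAL,cv2.CHAIN_APPROX_NONE)[0],key=len)
h=cv2.convexHull(cnt);e=cv2.fitEllipse(h);print("ell",e, onz(c,e[0],.146))
d=(R<70)&(G<70)&(B<75);d[:228]=0;d[295:]=0;d[:,300:];
b,l=blob(d,(319,262));print(b)
k=max(b,key=lambda t:t[0][4]);lab=[j for j in range(1,l.max()+1) if (l==j).sum()==k[0][4]][0]
for v in range(232,292,3):
    u=np.where(l[v]==lab)[0]
    if len(u):print(v,u.min(),u.max(),end='; ')
crop(c,280,220,80,80,7,"pics/w3c.png")
s=(R>205)&(G>205)&(B>205);b,_=blob(s,(320,235))
for x in b: print(x[1],x[0][4],onz(c,x[1],.143).round(4))
E
```

```text
[(array([297, 225,  42,  38, 838], dtype=int32), array([317.72, 241.49]))]
ell ((317.52264404296875, 243.93402099609375), (37.91375732421875, 41.0556526184082), 89.57032775878906) [0.50823566 0.13035399 0.146     ]
[(array([311, 237,  12,  49, 440], dtype=int32), array([316.73, 260.89]))]
238 314 320; 241 313 321; 244 313 321; 247 313 321; 250 313 321; 253 312 321; 256 311 321; 259 312 321; 262 312 321; 265 313 320; 268 314 320; 271 314 320; 274 312 322; 277 312 322; 280 312 321; 283 313 320; [288.7 155.7] 47 [0.4462 0.0961 0.143 ]
[351.13 177.87] 39 [0.4526 0.1434 0.143 ]
[296.2  194.11] 65 [0.4733 0.1068 0.143 ]
[367.09 218.35] 57 [0.4808 0.1627 0.143 ]
[302.62 229.5 ] 24 [0.5002 0.117  0.143 ]
[336.67 236.36] 42 [0.5002 0.1437 0.143 ]
[270.53 266.43] 49 [0.5371 0.0983 0.143 ]
[337.2  287.34] 41 [0.5446 0.1544 0.143 ]
```

View pics/w3c.png

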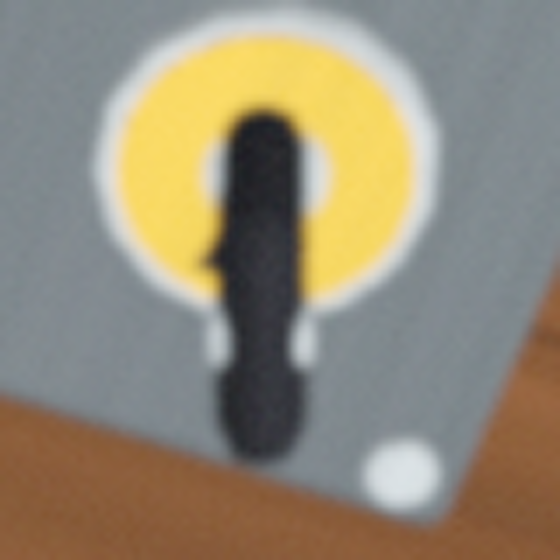

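Request:
servo_tool --pt "-1.5 -0.1 1.5 0 0 0 180" --pt "-3 -0.2 3 0 0 0 180" --pt "-3.6 -0.2 4.5 0 0 0 180" --pt "-3.6 -0.2 5 0 0 0 180" --pt "-3.6 -0.2 5 0 0 0 180" --pt "-3.6 -0.2 5 0 0 0 180"

```text
clock: 2.3
ee_pos: [0.5084, 0.1318, 0.1958]
orientation: [[-0.977, -0.213, 0.003], [-0.213, 0.977, -0.003], [-0.002, -0.004, -1.0]]
force: [-0.1, 1.4, 0.4]
finger_gap: 0.295
```

```bash
python3 - <<'E'
from h import *
s=ctrl.observe();print(s["clock"],s["ee_pos"],s["orientation"].round(4).tolist(),s["finger_gap"],s["qd"].round(2))
c=camera("wrist");cv2.imwrite("pics/w4.png",c["image"][:,:,::-1])
crop(c,220,200,200,150,4,"pics/w4c.png")
E
```

```text
2.3 [0.50839297 0.13176706 0.1957664 ] [[-0.9771, -0.2128, 0.0027], [-0.2128, 0.9771, -0.0031], [-0.002, -0.0036, -1.0]] 0.2951450117943885 [-0. -0. -0. -0. -0. -0.]
```

View pics/w4.png

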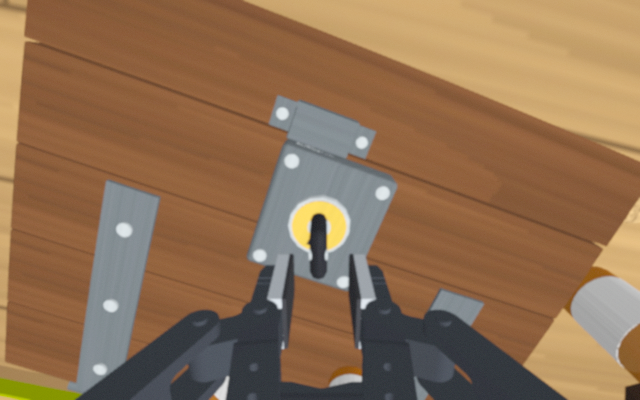

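View pics/w4c.png

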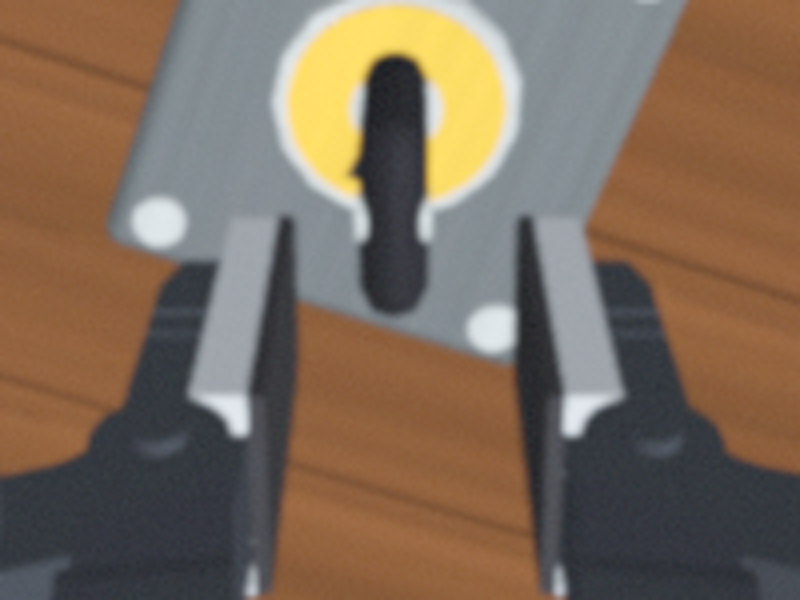

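Fingers' midline is at column 321.3 and the bow at about 318.5, so the key is ~1.3 mm to tool −y, and parallel to the pads. Descending.

Request:
servo_tool --pt "0 -0.13 1 0 0 0 180" --pt "0 -0.13 2.2 0 0 0 180" --pt "0 -0.13 3.2 0 0 0 180" --pt "0 -0.13 4 0 0 0 180" --pt "0 -0.13 4 0 0 0 180" --pt "0 -0.13 4 0 0 0 180" --grip_force 20

```text
clock: 2.95
ee_pos: [0.509, 0.1302, 0.156]
orientation: [[-0.977, -0.213, 0.003], [-0.213, 0.977, -0.003], [-0.002, -0.004, -1.0]]
force: [-0.8, 0.5, -0.0]
finger_gap: 0.295
```

```bash
python3 - <<'E'
from h import *
s=ctrl.observe();print(s["clock"],s["ee_pos"],s["orientation"].round(4).tolist(),s["finger_gap"],s["qd"].round(2),s["force"],s["ft_torque"])
c=camera("wrist")
crop(c,220,150,200,150,4,"pics/w5c.png")
E
```

```text
2.95 [0.5090206  0.13023049 0.15595996] [[-0.9771, -0.2126, 0.0032], [-0.2126, 0.9771, -0.0031], [-0.0025, -0.0037, -1.0]] 0.2947133053305277 [ 0.   -0.01 -0.01  0.    0.   -0.  ] [-0.83366312  0.46046564 -0.01384336] [ 0.048821   -0.01737666 -0.0163337 ]
```

View pics/w5c.png

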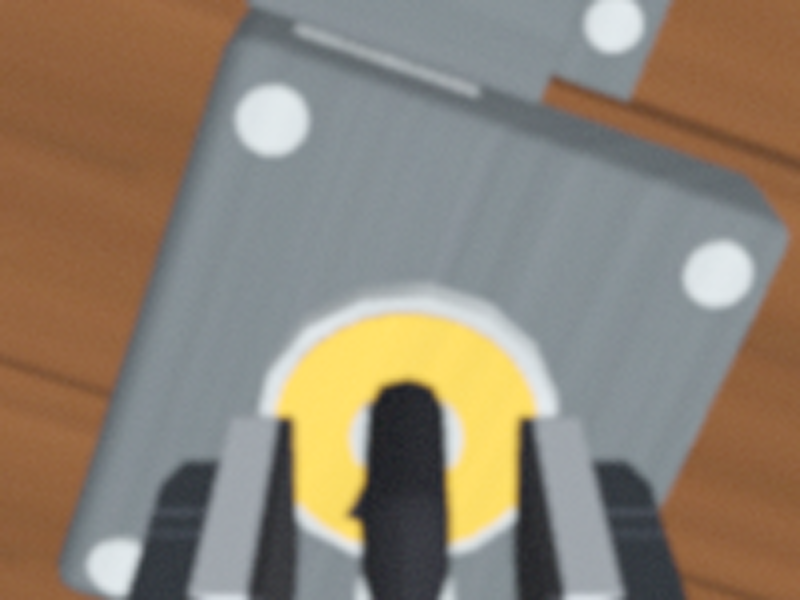

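Request:
servo_tool --pt "0 0 0 0 0 0 200" --pt "0 0 0 0 0 0 215" --pt "0 0 0 0 0 0 222" --pt "0 0 0 0 0 0 226" --grip_force 20

```text
clock: 3.4
ee_pos: [0.5092, 0.1302, 0.1563]
orientation: [[-0.977, -0.213, 0.004], [-0.213, 0.977, -0.003], [-0.003, -0.004, -1.0]]
force: [-0.5, -0.1, -0.2]
finger_gap: 0.117
```

```bash
python3 - <<'E'
from h import *
s=ctrl.observe();print(s["clock"],s["ee_pos"],s["finger_gap"],s["force"],s["ft_torque"])
c=camera("wrist")
crop(c,220,150,200,150,4,"pics/w6c.png")
E
```

```text
3.4 [0.50916825 0.13023509 0.15630505] 0.11667886739024529 [-0.542461   -0.11215322 -0.22743817] [-0.04722457 -0.01634174  0.00706616]
```

View pics/w6c.png

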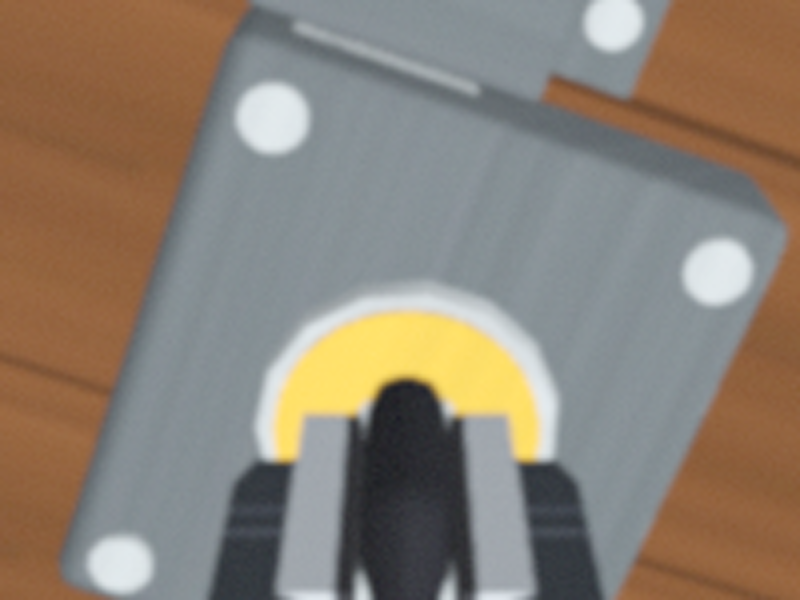

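The bow sits centred between the pads. Closing gently.

Request:
servo_tool --pt "0 0 0 0 0 0 228" --pt "0 0 0 0 0 0 230" --pt "0 0 0 0 0 0 233" --pt "0 0 0 0 0 0 236" --grip_force 20

```text
clock: 3.85
ee_pos: [0.5091, 0.1303, 0.1563]
orientation: [[-0.977, -0.213, 0.004], [-0.213, 0.977, -0.003], [-0.003, -0.004, -1.0]]
force: [-0.3, 0.0, 0.4]
finger_gap: 0.094
```

```bash
python3 - <<'E'
from h import *
s=ctrl.observe();print(s["clock"],s["ee_pos"],s["finger_gap"],s["force"],s["ft_torque"])
E
```

```text
3.85 [0.50914749 0.13027573 0.15631941] 0.09408675533053819 [-0.29481777  0.03381182  0.42448583] [ 0.04613995  0.02138148 -0.0415915 ]
```

Request:
servo_tool --pt "0 0 0 0 0 0 255" --pt "0 0 0 0 0 0 255" --pt "0 0 0 0 0 0.05 255" --pt "0 0 0 0 0 0.1 255" --pt "0 0 0 0 0 0.15 255" --pt "0 0 0 0 0 0.2 255" --pt "0 0 0 0 0 0.2 255" --grip_force 40

```text
clock: 4.55
ee_pos: [0.5093, 0.1302, 0.1564]
orientation: [[-1.0, -0.014, 0.004], [-0.014, 1.0, -0.003], [-0.004, -0.003, -1.0]]
force: [0.5, -0.1, 1.3]
finger_gap: 0.092
```

```bash
cat > st.py <<'E'
from h import *
s=ctrl.observe();R=s["orientation"];yaw=np.arctan2(-R[1,0],-R[0,0])
print("t",round(s["clock"],2),"p",s["ee_pos"].round(4),"cw of straight %.3f"%(-0.132-yaw),"tilt",R[:2,2].round(4),"gap %.3f"%s["finger_gap"],"F",s["force"].round(2),"T",s["ft_torque"].round(3))
E
python3 st.py
```

```text
t 4.55 p [0.5093 0.1302 0.1564] cw of straight -0.146 tilt [ 0.0042 -0.0031] gap 0.092 F [ 0.49 -0.07  1.29] T [-0.07  -0.007  0.028]
```

Request:
servo_tool --pt "0 0 0 0 0 0.05 255" --pt "0 0 0 0 0 0.1 255" --pt "0 0 0 0 0 0.15 255" --pt "0 0 0 0 0 0.2 255" --pt "0 0 0 0 0 0.25 255" --pt "0 0 0 0 0 0.25 255"

```text
clock: 5.15
ee_pos: [0.5092, 0.13, 0.1564]
orientation: [[-0.972, 0.233, 0.004], [0.233, 0.972, -0.004], [-0.005, -0.002, -1.0]]
force: [-0.7, -1.9, 0.4]
finger_gap: 0.098
```

```bash
python3 st.py
```

```text
t 5.15 p [0.5092 0.13   0.1564] cw of straight 0.103 tilt [ 0.004  -0.0035] gap 0.098 F [-0.74 -1.88  0.41] T [-0.188  0.072  0.011]
```

Request:
servo_tool --pt "0 0 0 0 0 0.04 255" --pt "0 0 0 0 0 0.08 255" --pt "0 0 0 0 0 0.12 255" --pt "0 0 0 0 0 0.12 255"

```text
clock: 5.55
ee_pos: [0.5092, 0.13, 0.1564]
orientation: [[-0.938, 0.346, 0.004], [0.346, 0.938, -0.004], [-0.005, -0.002, -1.0]]
force: [0.1, -0.6, 1.6]
finger_gap: 0.097
```

```bash
python3 st.py
```

```text
t 5.55 p [0.5092 0.13   0.1564] cw of straight 0.222 tilt [ 0.004  -0.0037] gap 0.097 F [ 0.07 -0.57  1.55] T [-0.218  0.094 -0.026]
```

Request:
servo_tool --pt "0 0 0 0 0 0.04 255" --pt "0 0 0 0 0 0.08 255" --pt "0 0 0 0 0 0.08 255"

```text
clock: 5.85
ee_pos: [0.5092, 0.1299, 0.1564]
orientation: [[-0.908, 0.418, 0.004], [0.418, 0.908, -0.004], [-0.005, -0.002, -1.0]]
force: [-1.3, -1.2, 0.8]
finger_gap: 0.099
```

```bash
python3 st.py
```

```text
t 5.85 p [0.5092 0.1299 0.1564] cw of straight 0.300 tilt [ 0.004  -0.0038] gap 0.099 F [-1.29 -1.2   0.79] T [-0.208  0.051  0.12 ]
```

Request:
servo_tool --pt "0 0 0 0 0 0.04 255" --pt "0 0 0 0 0 0.06 255" --pt "0 0 0 0 0 0.06 255"

```text
clock: 6.15
ee_pos: [0.5091, 0.1299, 0.1564]
orientation: [[-0.882, 0.471, 0.004], [0.471, 0.882, -0.004], [-0.005, -0.002, -1.0]]
force: [-1.2, -0.9, 2.1]
finger_gap: 0.097
```

```bash
python3 st.py
```

```text
t 6.15 p [0.5091 0.1299 0.1564] cw of straight 0.358 tilt [ 0.0037 -0.0039] gap 0.097 F [-1.18 -0.89  2.07] T [-0.175  0.214  0.111]
```

Request:
servo_tool --pt "0 0 0 0 0 0.04 255" --pt "0 0 0 0 0 0.06 255" --pt "0 0 0 0 0 0.06 255"

```text
clock: 6.45
ee_pos: [0.509, 0.1299, 0.1564]
orientation: [[-0.853, 0.522, 0.004], [0.522, 0.853, -0.004], [-0.005, -0.002, -1.0]]
force: [-1.4, -0.4, 1.3]
finger_gap: 0.095
```

```bash
python3 st.py; python3 -c "
from h import *
c=camera('wrist');crop(c,220,100,200,150,4,'pics/w7c.png')"; python3 st.py
```

```text
t 6.45 p [0.509  0.1299 0.1564] cw of straight 0.417 tilt [ 0.0036 -0.004 ] gap 0.095 F [-1.39 -0.4   1.28] T [-0.229  0.206  0.131]
t 6.5 p [0.509  0.1299 0.1564] cw of straight 0.417 tilt [ 0.0036 -0.004 ] gap 0.095 F [-1.09 -1.54  1.82] T [-0.257  0.162  0.083]
```

View pics/w7c.png

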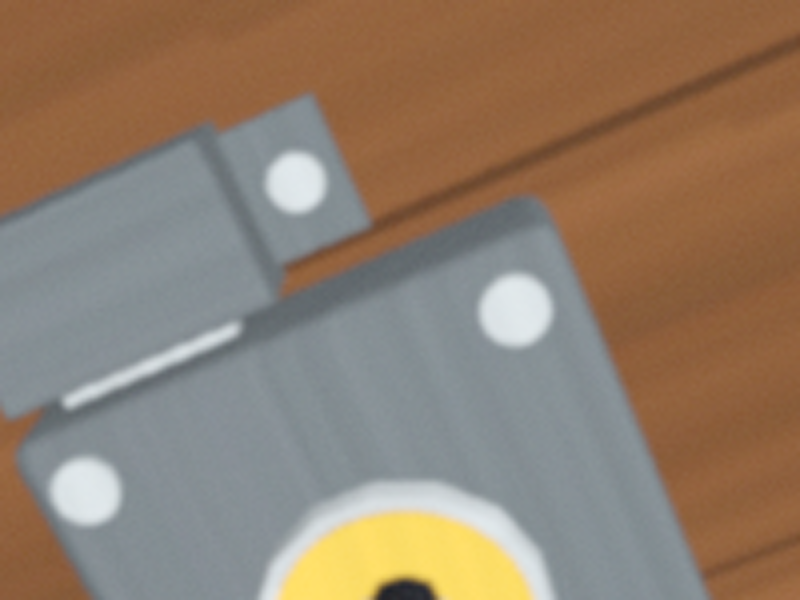

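Request:
servo_tool --pt "0 0 0 0 0 0.04 255" --pt "0 0 0 0 0 0.04 255"

```text
clock: 6.7
ee_pos: [0.509, 0.1298, 0.1563]
orientation: [[-0.832, 0.555, 0.004], [0.555, 0.832, -0.004], [-0.005, -0.001, -1.0]]
force: [-1.4, -0.9, 0.8]
finger_gap: 0.097
```

```bash
python3 st.py
```

```text
t 6.7 p [0.509  0.1298 0.1563] cw of straight 0.456 tilt [ 0.0035 -0.004 ] gap 0.097 F [-1.36 -0.9   0.76] T [-0.234  0.158  0.156]
```

Request:
servo_tool --pt "0 0 0 0 0 0.04 255" --pt "0 0 0 0 0 0.04 255"

```text
clock: 6.9
ee_pos: [0.509, 0.1298, 0.1564]
orientation: [[-0.81, 0.587, 0.003], [0.587, 0.81, -0.004], [-0.005, -0.001, -1.0]]
force: [-0.1, -1.0, 2.3]
finger_gap: 0.098
```

```bash
python3 st.py
```

```text
t 6.9 p [0.509  0.1298 0.1564] cw of straight 0.495 tilt [ 0.0034 -0.0041] gap 0.098 F [-0.11 -0.95  2.33] T [-0.224  0.161  0.171]
```

```bash
cat > av.py <<'E'
from h import *
T=[];F=[]
for i in range(6):
    s=ctrl.observe();T.append(s["ft_torque"]);F.append(s["force"]);camera("wrist")
print("meanT",np.mean(T,0).round(3),"sd",np.std(T,0).round(3),"F",np.mean(F,0).round(2),"t",s["clock"],"gap",s["finger_gap"])
E
python3 av.py
```

```text
meanT [-0.228  0.189  0.129] sd [0.016 0.035 0.023] F [-1.09 -1.17  1.25] t 7.15 gap 0.09589688911013967
```

Request:
servo_tool --pt "0 0 0 0 0 0.04 255" --pt "0 0 0 0 0 0.04 255"

```text
clock: 7.4
ee_pos: [0.509, 0.1298, 0.1564]
orientation: [[-0.785, 0.619, 0.003], [0.619, 0.785, -0.004], [-0.005, -0.001, -1.0]]
force: [-1.6, -1.6, 1.6]
finger_gap: 0.094
```

```bash
python3 av.py;python3 st.py
```

```text
meanT [-0.259  0.214  0.147] sd [0.015 0.01  0.018] F [-1.16 -1.62  1.35] t 7.65 gap 0.09550583474182459
t 7.7 p [0.509  0.1298 0.1563] cw of straight 0.535 tilt [ 0.0034 -0.0041] gap 0.097 F [-1.66 -2.05  2.08] T [-0.277  0.256  0.163]
```

Request:
servo_tool --pt "0 0 0 0 0 0.04 255" --pt "0 0 0 0 0 0.04 255"

```text
clock: 7.9
ee_pos: [0.509, 0.1298, 0.1564]
orientation: [[-0.76, 0.65, 0.003], [0.65, 0.76, -0.004], [-0.005, -0.001, -1.0]]
force: [-1.1, -1.5, 1.0]
finger_gap: 0.099
```

```bash
python3 av.py;python3 st.py
```

```text
meanT [-0.301  0.224  0.121] sd [0.021 0.02  0.017] F [-1.21 -1.78  1.28] t 8.15 gap 0.09597885641213463
t 8.2 p [0.509  0.1298 0.1563] cw of straight 0.575 tilt [ 0.0034 -0.0042] gap 0.095 F [-1.01 -2.27  1.77] T [-0.326  0.223  0.102]
```

Request:
servo_tool --pt "0 0 0 0 0 0.04 255" --pt "0 0 0 0 0 0.04 255"

```text
clock: 8.4
ee_pos: [0.509, 0.1298, 0.1563]
orientation: [[-0.734, 0.679, 0.003], [0.679, 0.734, -0.004], [-0.005, -0.001, -1.0]]
force: [-1.4, -3.0, 0.6]
finger_gap: 0.096
```

```bash
sed -i 's/range(6)/range(4)/' av.py; python3 av.py
```

```text
meanT [-0.342  0.23   0.159] sd [0.024 0.01  0.015] F [-1.43 -1.58  1.29] t 8.55 gap 0.09577510496787613
```

Request:
servo_tool --pt "0 0 0 0 0 0.04 255" --pt "0 0 0 0 0 0.04 255"

```text
clock: 8.8
ee_pos: [0.5089, 0.1298, 0.1563]
orientation: [[-0.707, 0.707, 0.003], [0.707, 0.707, -0.004], [-0.005, -0.001, -1.0]]
force: [-2.0, -2.3, 1.7]
finger_gap: 0.098
```

```bash
python3 av.py;python3 st.py
```

```text
meanT [-0.36   0.269  0.118] sd [0.039 0.012 0.033] F [-1.7  -1.96  1.71] t 8.95 gap 0.09546148095744032
t 9.0 p [0.509  0.1297 0.1563] cw of straight 0.653 tilt [ 0.0033 -0.0042] gap 0.095 F [-0.7  -1.45  1.25] T [-0.343  0.265  0.08 ]
```

Request:
servo_tool --pt "0 0 0 0 0 0.04 255" --pt "0 0 0 0 0 0.04 255"

```text
clock: 9.2
ee_pos: [0.5089, 0.1298, 0.1563]
orientation: [[-0.679, 0.734, 0.003], [0.734, 0.679, -0.004], [-0.005, -0.001, -1.0]]
force: [-1.5, -2.1, 1.7]
finger_gap: 0.098
```

```bash
python3 av.py
```

```text
meanT [-0.374  0.301  0.121] sd [0.014 0.021 0.03 ] F [-1.44 -2.25  1.07] t 9.35 gap 0.09342685566733509
```

Request:
servo_tool --pt "0 0 0 0 0 0.04 255" --pt "0 0 0 0 0 0.04 255"

```text
clock: 9.6
ee_pos: [0.5089, 0.1297, 0.1563]
orientation: [[-0.649, 0.761, 0.003], [0.76, 0.649, -0.004], [-0.005, -0.0, -1.0]]
force: [-1.4, -2.3, 2.3]
finger_gap: 0.098
```

```bash
python3 av.py;python3 st.py
```

```text
meanT [-0.403  0.348  0.117] sd [0.017 0.015 0.038] F [-1.7  -1.88  1.83] t 9.75 gap 0.0995959111864518
t 9.8 p [0.5089 0.1297 0.1564] cw of straight 0.731 tilt [ 0.0033 -0.0042] gap 0.089 F [-1.19 -2.27  1.77] T [-0.371  0.328  0.092]
```

Request:
servo_tool --pt "0 0 0 0 0 0.04 255" --pt "0 0 0 0 0 0.04 255"

```text
clock: 10.0
ee_pos: [0.5089, 0.1297, 0.1563]
orientation: [[-0.619, 0.785, 0.003], [0.785, 0.619, -0.004], [-0.005, -0.0, -1.0]]
force: [-1.9, -2.0, 1.5]
finger_gap: 0.096
```

```bash
python3 av.py
```

```text
meanT [-0.424  0.322  0.129] sd [0.011 0.029 0.011] F [-1.7  -2.3   1.63] t 10.15 gap 0.0998456702590992
```

Request:
servo_tool --pt "0 0 0 0 0 0.04 255" --pt "0 0 0 0 0 0.04 255"

```text
clock: 10.4
ee_pos: [0.5089, 0.1297, 0.1564]
orientation: [[-0.588, 0.809, 0.003], [0.809, 0.588, -0.004], [-0.005, 0.0, -1.0]]
force: [-2.3, -2.5, 2.1]
finger_gap: 0.092
```

```bash
python3 av.py;python3 st.py
```

```text
meanT [-0.438  0.336  0.114] sd [0.033 0.028 0.018] F [-1.72 -2.44  2.12] t 10.55 gap 0.09130431819104201
t 10.6 p [0.5089 0.1297 0.1564] cw of straight 0.810 tilt [ 0.0032 -0.0043] gap 0.098 F [-2.33 -2.    1.32] T [-0.435  0.347  0.085]
```

Request:
servo_tool --pt "0 0 0 0 0 0.04 255" --pt "0 0 0 0 0 0.04 255"

```text
clock: 10.8
ee_pos: [0.5088, 0.1297, 0.1563]
orientation: [[-0.556, 0.831, 0.003], [0.831, 0.556, -0.004], [-0.005, 0.0, -1.0]]
force: [-2.0, -3.1, 2.3]
finger_gap: 0.098
```

```bash
python3 av.py; python3 -c "
from h import *
c=camera('wrist');crop(c,220,150,200,150,4,'pics/w8c.png')"
```

```text
meanT [-0.449  0.39   0.149] sd [0.01  0.019 0.032] F [-2.09 -2.81  2.08] t 10.95 gap 0.09333082001248064
```

View pics/w8c.png

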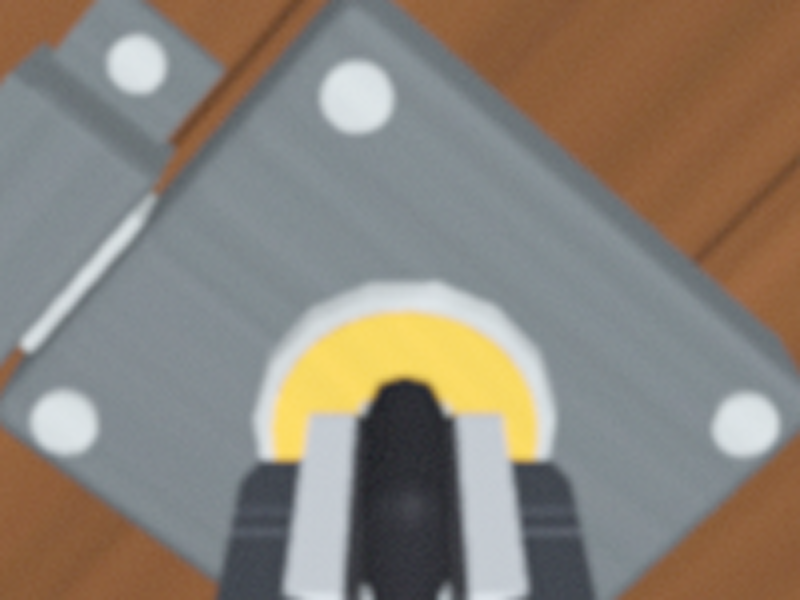

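The key follows the fingers and the bolt is sliding under the keeper. Going on.

Request:
servo_tool --pt "0 0 0 0 0 0.04 255" --pt "0 0 0 0 0 0.04 255"

```text
clock: 11.25
ee_pos: [0.5088, 0.1297, 0.1563]
orientation: [[-0.523, 0.853, 0.003], [0.853, 0.523, -0.004], [-0.005, 0.0, -1.0]]
force: [-2.8, -2.1, 2.0]
finger_gap: 0.094
```

```bash
python3 av.py
```

```text
meanT [-0.484  0.407  0.121] sd [0.034 0.021 0.018] F [-2.24 -2.48  2.19] t 11.4 gap 0.09782342962763868
```

Request:
servo_tool --pt "0 0 0 0 0 0.04 255" --pt "0 0 0 0 0 0.04 255"

```text
clock: 11.65
ee_pos: [0.5088, 0.1297, 0.1563]
orientation: [[-0.489, 0.872, 0.003], [0.872, 0.489, -0.004], [-0.005, 0.0, -1.0]]
force: [-2.4, -1.9, 2.1]
finger_gap: 0.092
```

```bash
python3 av.py;python3 st.py
```

```text
meanT [-0.484  0.415  0.13 ] sd [0.029 0.033 0.027] F [-2.15 -2.41  2.35] t 11.8 gap 0.09792882812732585
t 11.85 p [0.5088 0.1297 0.1563] cw of straight 0.927 tilt [ 0.003  -0.0044] gap 0.098 F [-2.27 -3.18  1.9 ] T [-0.507  0.459  0.106]
```

Request:
servo_tool --pt "0 0 0 0 0 0.04 255" --pt "0 0 0 0 0 0.04 255"

```text
clock: 12.05
ee_pos: [0.5088, 0.1297, 0.1563]
orientation: [[-0.454, 0.891, 0.003], [0.891, 0.454, -0.004], [-0.005, 0.001, -1.0]]
force: [-2.5, -2.8, 1.4]
finger_gap: 0.096
```

```bash
python3 av.py
```

```text
meanT [-0.495  0.429  0.167] sd [0.034 0.009 0.015] F [-2.86 -2.65  2.16] t 12.2 gap 0.09503153355084308
```

Request:
servo_tool --pt "0 0 0 0 0 0.04 255" --pt "0 0 0 0 0 0.04 255"

```text
clock: 12.45
ee_pos: [0.5088, 0.1297, 0.1564]
orientation: [[-0.419, 0.908, 0.003], [0.908, 0.419, -0.004], [-0.005, 0.001, -1.0]]
force: [-2.3, -2.8, 3.4]
finger_gap: 0.097
```

```bash
python3 av.py;python3 st.py
```

```text
meanT [-0.542  0.447  0.17 ] sd [0.021 0.008 0.026] F [-2.23 -2.51  2.26] t 12.6 gap 0.09354972915118483
t 12.65 p [0.5088 0.1297 0.1564] cw of straight 1.006 tilt [ 0.003  -0.0044] gap 0.092 F [-2.64 -3.16  1.95] T [-0.503  0.406  0.155]
```

Request:
servo_tool --pt "0 0 0 0 0 0.03 255" --pt "0 0 0 0 0 0.03 255"

```text
clock: 12.85
ee_pos: [0.5088, 0.1297, 0.1563]
orientation: [[-0.392, 0.92, 0.003], [0.92, 0.392, -0.004], [-0.005, 0.001, -1.0]]
force: [-2.5, -3.6, 1.6]
finger_gap: 0.094
```

```bash
sed -i 's/range(4)/range(6)/' av.py;python3 av.py
```

```text
meanT [-0.55   0.447  0.214] sd [0.022 0.037 0.037] F [-2.16 -2.86  2.2 ] t 13.1 gap 0.09379555691040192
```

Request:
servo_tool --pt "0 0 0 0 0 0.03 255" --pt "0 0 0 0 0 0.03 255"

```text
clock: 13.35
ee_pos: [0.5088, 0.1297, 0.1564]
orientation: [[-0.364, 0.932, 0.003], [0.932, 0.364, -0.005], [-0.005, 0.001, -1.0]]
force: [-2.7, -2.6, 2.2]
finger_gap: 0.096
```

```bash
python3 av.py;python3 st.py
```

```text
meanT [-0.578  0.459  0.249] sd [0.026 0.045 0.037] F [-2.56 -3.07  2.83] t 13.6 gap 0.10204153393584646
t 13.65 p [0.5088 0.1296 0.1564] cw of straight 1.065 tilt [ 0.0029 -0.0045] gap 0.096 F [-2.73 -3.5   1.  ] T [-0.572  0.492  0.273]
```

Torque rose steadily from ~0.12 (drag) to ~0.25 Nm: the bolt is home at roughly 6–9 N. In the first close-up the notch's outer corner shows at about (309,257), i.e. the notch near straight. Turning back.

Request:
servo_tool --pt "0 0 0 0 0 -0.08 255" --pt "0 0 0 0 0 -0.18 255" --pt "0 0 0 0 0 -0.3 255" --pt "0 0 0 0 0 -0.42 255" --pt "0 0 0 0 0 -0.54 255" --pt "0 0 0 0 0 -0.64 255" --pt "0 0 0 0 0 -0.7 255" --pt "0 0 0 0 0 -0.7 255"

```text
clock: 14.45
ee_pos: [0.5092, 0.1298, 0.1564]
orientation: [[-0.879, 0.477, 0.004], [0.477, 0.879, -0.004], [-0.005, -0.002, -1.0]]
force: [-0.4, -1.3, 0.7]
finger_gap: 0.095
```

```bash
python3 av.py;python3 st.py;  python3 -c "
from h import *
c=camera('wrist');crop(c,220,100,200,150,4,'pics/w9c.png')
c=camera('scene');crop(c,350,180,80,60,10,'pics/s9c.png')"
```

```text
meanT [-0.175 -0.102 -0.027] sd [0.061 0.079 0.037] F [ 0.23 -0.88  0.79] t 14.7 gap 0.09322476786142286
t 14.75 p [0.5091 0.1298 0.1564] cw of straight 0.366 tilt [ 0.0038 -0.0041] gap 0.093 F [ 1.39 -1.04  0.81] T [-0.081 -0.286 -0.052]
```

View pics/w9c.png

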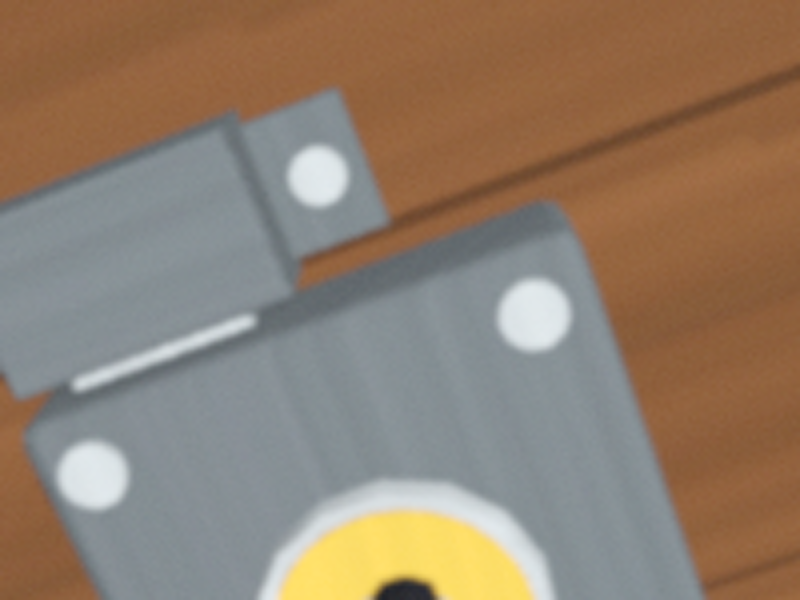

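View pics/s9c.png

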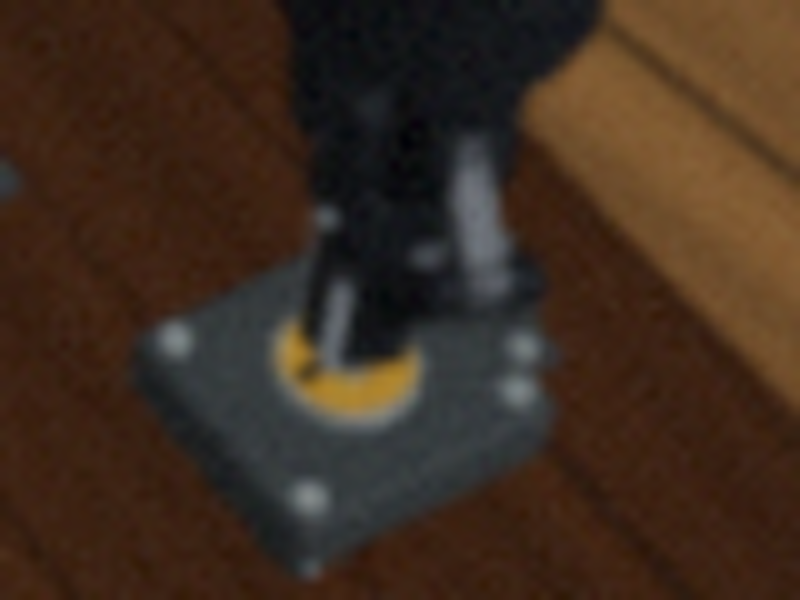

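```bash
python3 - <<'E'
from h import *
c=camera('scene');im=c["image"].astype(int)
print(proj(c,(.509,.1304,.146)))
sub=im[212:224,374:396];
print((sub[...,0]-sub[...,2]))
print(sub[...,0])
for p in [(381,217.2),(380.5,217.5),(381.5,217.0)]:
    P=onz(c,p,.146)
    for ax in [np.array([.509,.1304]),onz(c,(384.9,216.1),.146)[:2]]:
        d=P[:2]-ax;print(p,P.round(4),ax.round(4),"r",np.hypot(*d).round(4),"cw of straight",(-0.132-np.arctan2(d[1],d[0])).round(3))
cv2.imwrite("pics/s10.png",cv2.resize(c["image"][200:230,365:405,::-1],None,fx=20,fy=20,interpolation=cv2.INTER_NEAREST))
E
```

```text
(np.float64(383.99130878075766), np.float64(215.9167158142503))
[[ -6  -8  -3  -5  19  41  20  -1 -10 -11  -8  -5  -1  -1  -6  -6  -6  -9
   -5  -5  -5  -6]
 [ -6  -6  -6   9  48  83  45   4  -8 -10  -8  -5  -6  -2  -5  -2  -3  -4
   -4  -6 -11  -8]
 [ -7 -11  -4  22  70 111  82  22  -7 -12  -8  -4  -4  -7  -4  -2   8   7
   -5  -7  -5  -8]
 [ -5  -6  -5  27  79 119 104  46   2  -8  -5  -4  -4   5   9  22  39  36
   -3  -7  -6  -7]
 [ -8 -10  -4  21  75 106  85  43  12   0   1   1  18  47  75  90  87  55
    1 -10  -6  -7]
 [ -6  -9  -9   9  44  73  61  63  68  59  49  43  63  98 113 121 105  59
    0 -11  -8  -7]
 [ -8  -9 -10  -3  13  44  84 106 121 111 101  93 103 124 126 119  85  35
    0  -8  -7  -7]
 [ -8  -4  -8  -7  -3  15  59  99 121 123 124 122 125 119 115  92  42   6
  -10  -7 -10  -5]
 [ -6  -9  -9  -6  -3  -1  12  46  76  96 102 110 101  84  63  35   8  -5
  -10  -7 -10  -9]
 [ -6  -7  -8  -6  -7  -9  -7   2  19  35  42  45  37  24  13  -1  -5  -7
   -7  -5 -11 -11]
 [ -8  -7  -8  -6  -8  -6  -9  -6  -5  -5  -2   0  -4  -6  -7  -8  -8  -8
   -6  -9  -7  -9]
 [-10  -5  -7
[... 997 characters left out ...]
  57  55  53]
 [ 51  51  54  57  50  59  57  66  77  91  98 102 104  98  88  67  58  55
   57  53  58  56]
 [ 52  55  54  52  56  61  55  54  60  62  67  67  70  64  58  57  54  54
   56  55  52  52]]
(381, 217.2) [0.5177 0.1287 0.146 ] [0.509  0.1304] r 0.0088 cw of straight 0.059
(381, 217.2) [0.5177 0.1287 0.146 ] [0.5076 0.1322] r 0.0106 cw of straight 0.201
(380.5, 217.5) [0.5193 0.1286 0.146 ] [0.509  0.1304] r 0.0104 cw of straight 0.038
(380.5, 217.5) [0.5193 0.1286 0.146 ] [0.5076 0.1322] r 0.0122 cw of straight 0.164
(381.5, 217.0) [0.5163 0.129  0.146 ] [0.509  0.1304] r 0.0074 cw of straight 0.054
(381.5, 217.0) [0.5163 0.129  0.146 ] [0.5076 0.1322] r 0.0092 cw of straight 0.219
```

View pics/s10.png

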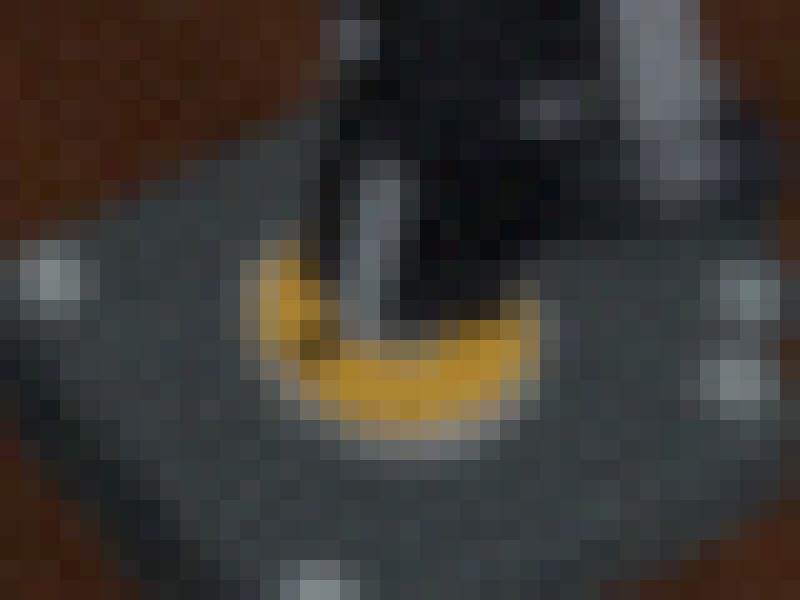

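Request:
servo_tool --pt "0 0 0 0 0 -0.07 255" --pt "0 0 0 0 0 -0.14 255" --pt "0 0 -0.05 0 0 -0.14 255" --pt "0 0 -0.1 0 0 -0.14 255" --pt "0 0 -0.15 0 0 -0.14 255" --pt "0 0 -0.15 0 0 -0.14 255"

```text
clock: 15.5
ee_pos: [0.5087, 0.13, 0.1577]
orientation: [[-0.936, 0.351, 0.003], [0.351, 0.936, -0.004], [-0.004, -0.003, -1.0]]
force: [1.1, 2.2, -3.4]
finger_gap: 0.096
```

```bash
sed -i 's/range(6)/range(2)/' av.py;python3 av.py;python3 st.py
```

```text
meanT [ 0.384 -0.106 -0.001] sd [0.002 0.034 0.022] F [ 0.99  1.67 -3.88] t 15.55 gap 0.09471642138694404
t 15.6 p [0.5087 0.13   0.1577] cw of straight 0.226 tilt [ 0.0028 -0.0038] gap 0.097 F [ 0.32  2.18 -3.61] T [0.488 0.038 0.022]
```

Request:
servo_tool --pt "0 0 -0.05 0 0 0 255" --pt "0 0 -0.1 0 0 0 255" --pt "0 0 -0.1 0 0 0 255"

```text
clock: 15.9
ee_pos: [0.5086, 0.13, 0.1587]
orientation: [[-0.937, 0.351, 0.003], [0.351, 0.937, -0.004], [-0.004, -0.003, -1.0]]
force: [0.7, 1.4, -3.4]
finger_gap: 0.097
```

```bash
python3 av.py;python3 st.py
```

```text
meanT [ 0.367 -0.051  0.001] sd [0.024 0.013 0.013] F [ 0.54  1.52 -3.29] t 15.95 gap 0.0952319224561801
t 16.0 p [0.5086 0.13   0.1587] cw of straight 0.226 tilt [ 0.0025 -0.0037] gap 0.101 F [-0.71  1.89 -2.96] T [ 0.401 -0.042 -0.003]
```

Request:
servo_tool --pt "0 0 -0.05 0 0 0 255" --pt "0 0 -0.1 0 0 0 255" --pt "0 0 -0.1 0 0 0 255"

```text
clock: 16.3
ee_pos: [0.5086, 0.1301, 0.1598]
orientation: [[-0.937, 0.351, 0.003], [0.351, 0.937, -0.004], [-0.004, -0.002, -1.0]]
force: [0.0, 3.1, -3.4]
finger_gap: 0.099
```

```bash
python3 av.py;python3 st.py
```

```text
meanT [ 0.466 -0.029  0.033] sd [0.005 0.008 0.006] F [ 0.5   2.83 -3.2 ] t 16.35 gap 0.09464571672803554
t 16.4 p [0.5086 0.1301 0.1598] cw of straight 0.226 tilt [ 0.0027 -0.0035] gap 0.094 F [-0.17  2.71 -3.18] T [0.448 0.06  0.051]
```

```bash
python3 -c "
from h import *
c=camera('wrist');crop(c,220,150,200,150,4,'pics/w11.png')
c=camera('scene');crop(c,350,180,80,60,10,'pics/s11.png')"
```

```text
(no output)
```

View pics/w11.png

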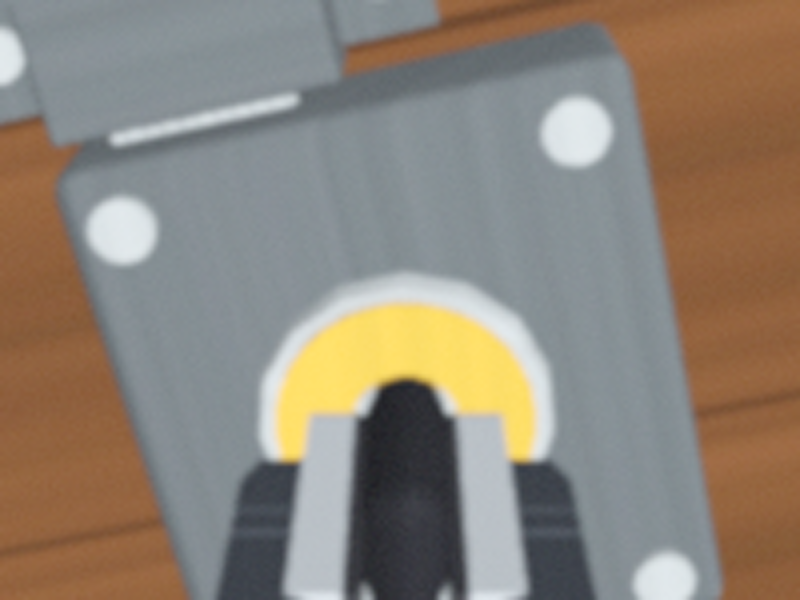

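View pics/s11.png

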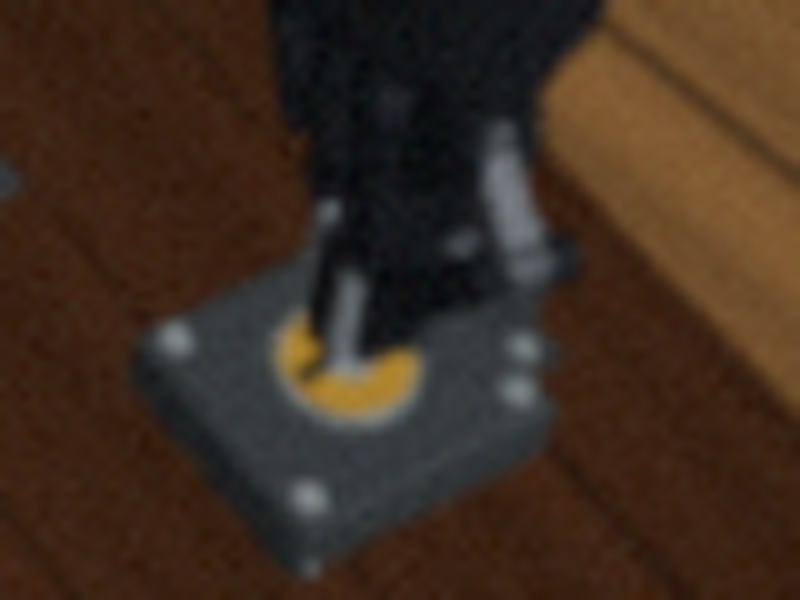

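Request:
servo_tool --pt "0 0 -0.07 0 0 0 255" --pt "0 0 -0.14 0 0 0 255" --pt "0 0 -0.14 0 0 0 255"

```text
clock: 16.8
ee_pos: [0.5086, 0.1302, 0.1612]
orientation: [[-0.937, 0.35, 0.003], [0.35, 0.937, -0.003], [-0.004, -0.002, -1.0]]
force: [0.3, 2.4, -4.2]
finger_gap: 0.098
```

```bash
python3 av.py;python3 st.py
```

```text
meanT [ 0.537 -0.044  0.062] sd [0.006 0.002 0.031] F [ 0.11  2.42 -4.48] t 16.85 gap 0.09847415229059044
t 16.9 p [0.5086 0.1302 0.1612] cw of straight 0.226 tilt [ 0.0026 -0.0034] gap 0.099 F [ 0.31  3.53 -3.73] T [ 0.573 -0.054  0.018]
```

Request:
servo_tool --pt "0 0.03 0 0 0 -0.03 255" --pt "0 0.03 -0.1 0 0 -0.03 255" --pt "0 0.03 -0.2 0 0 -0.03 255" --pt "0 0.03 -0.2 0 0 -0.03 255"

```text
clock: 17.3
ee_pos: [0.5086, 0.1302, 0.1633]
orientation: [[-0.947, 0.322, 0.002], [0.322, 0.947, -0.004], [-0.003, -0.003, -1.0]]
force: [-1.0, 0.4, -4.3]
finger_gap: 0.097
```

```bash
python3 av.py;python3 st.py;  python3 -c "
from h import *
c=camera('wrist');print([np.round(proj(c,p),1) for p in [(.4733,.1068,.143),(.4808,.1627,.143),(.509,.1304,.146)]]);crop(c,220,150,200,150,4,'pics/w12.png')"
```

```text
meanT [-0.034  0.166  0.001] sd [0.047 0.    0.042] F [-0.61  0.04 -3.59] t 17.35 gap 0.09280735588872481
t 17.4 p [0.5086 0.1303 0.1633] cw of straight 0.196 tilt [ 0.0024 -0.0039] gap 0.096 F [-1.4  -0.21 -2.26] T [-0.072  0.235  0.024]
[array([253.3, 202.9]), array([365.5, 182. ]), array([321.3, 252.9])]
```

View pics/w12.png

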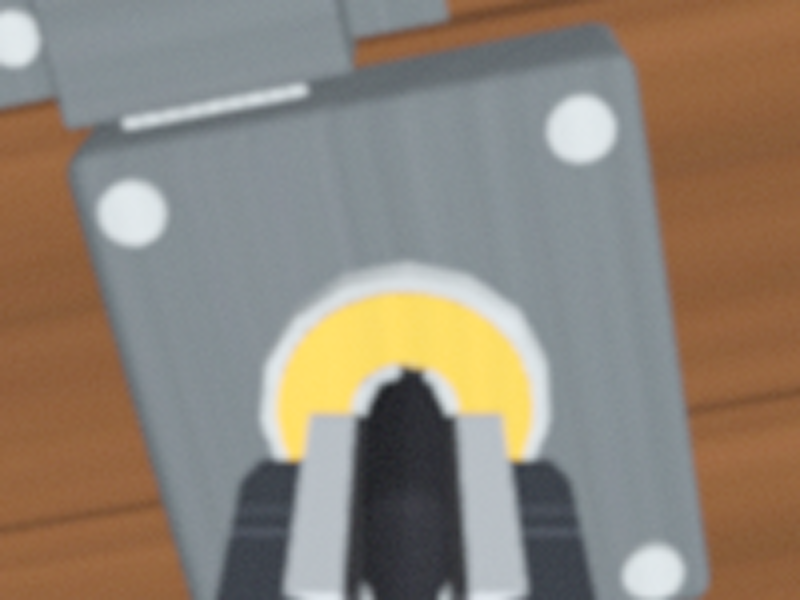

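Request:
servo_tool --pt "0 0 -0.07 0 0 0 255" --pt "0 0 -0.14 0 0 0 255" --pt "0 0 -0.2 0 0 0 255" --pt "0 0 -0.2 0 0 0 255" --grip_force 60

```text
clock: 17.85
ee_pos: [0.5087, 0.1302, 0.1656]
orientation: [[-0.947, 0.322, 0.003], [0.322, 0.947, -0.004], [-0.004, -0.003, -1.0]]
force: [-0.6, -0.3, -2.2]
finger_gap: 0.094
```

```bash
python3 av.py;python3 st.py;  python3 -c "
from h import *
c=camera('wrist');crop(c,220,150,200,150,4,'pics/w13.png')
c=camera('scene');crop(c,350,180,80,60,10,'pics/s13.png')"
```

```text
meanT [-0.058  0.195  0.022] sd [0.007 0.009 0.007] F [-1.03 -0.16 -1.75] t 17.9 gap 0.09093841436949371
t 17.95 p [0.5087 0.1302 0.1655] cw of straight 0.196 tilt [ 0.003 -0.004] gap 0.094 F [-1.37 -0.14 -1.71] T [-0.077  0.177  0.004]
```

View pics/w13.png

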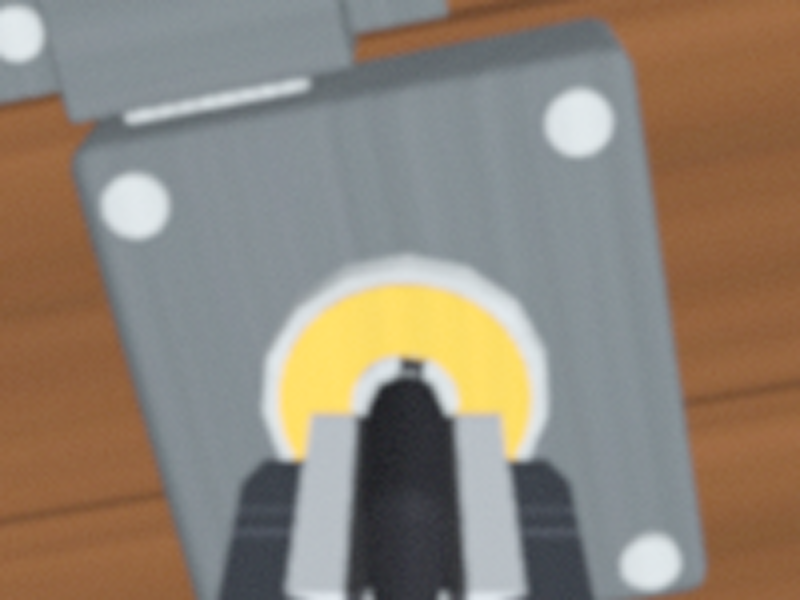

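View pics/s13.png

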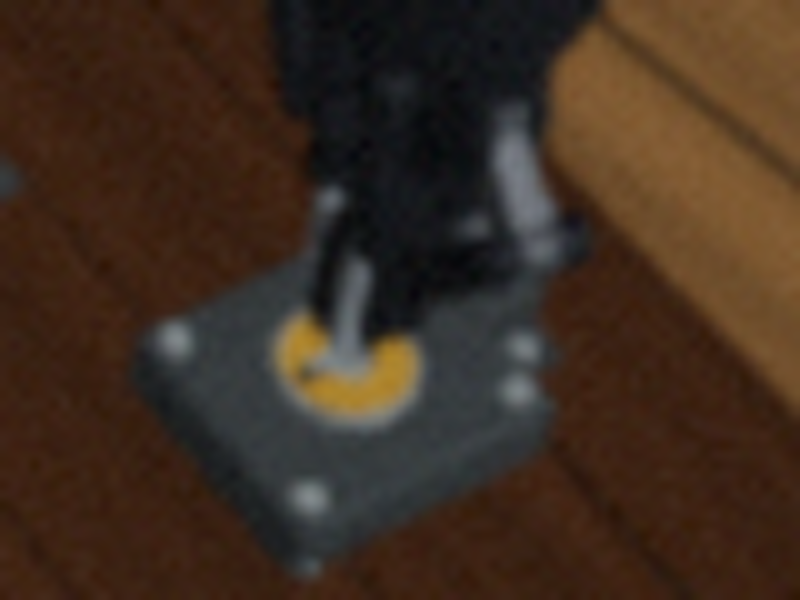

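The key rises in the notch (keyhole now visible behind the bow, bit showing in the slot). Lifting on.

Request:
servo_tool --pt "0 0 -0.1 0 0 0 255" --pt "0 0 -0.2 0 0 0 255" --pt "0 0 -0.3 0 0 0 255" --pt "0 0 -0.3 0 0 0 255"

```text
clock: 18.45
ee_pos: [0.5089, 0.1302, 0.1688]
orientation: [[-0.947, 0.322, 0.004], [0.322, 0.947, -0.004], [-0.005, -0.003, -1.0]]
force: [-0.6, -0.8, 0.6]
finger_gap: 0.093
```

```bash
python3 av.py;python3 st.py
```

```text
meanT [-0.15   0.103  0.008] sd [0.036 0.003 0.004] F [-0.48 -0.81  0.05] t 18.5 gap 0.09132835606666512
t 18.55 p [0.5089 0.1302 0.1688] cw of straight 0.196 tilt [ 0.0037 -0.0039] gap 0.092 F [-0.76 -1.08 -0.21] T [-0.131  0.093 -0.032]
```

Request:
servo_tool --pt "0 0 -0.15 0 0 0 255" --pt "0 0 -0.3 0 0 0 255" --pt "0 0 -0.45 0 0 0 255" --pt "0 0 -0.6 0 0 0 255"

```text
clock: 18.95
ee_pos: [0.509, 0.1303, 0.1749]
orientation: [[-0.947, 0.322, 0.004], [0.322, 0.947, -0.004], [-0.005, -0.002, -1.0]]
force: [-0.3, -0.1, 0.0]
finger_gap: 0.092
```

```bash
python3 av.py;python3 st.py
```

```text
meanT [ 0.027  0.024 -0.002] sd [0.001 0.008 0.004] F [-0.17  0.25  0.15] t 19.0 gap 0.0895635667503341
t 19.05 p [0.509  0.1303 0.175 ] cw of straight 0.196 tilt [ 0.0042 -0.0039] gap 0.090 F [-0.36 -0.02 -0.82] T [-0.003  0.034 -0.045]
```

Request:
servo_tool --pt "0 0 -1 0 0 0 255" --pt "0 0 -2 0 0 0 255" --pt "0 0 -4 0 0 0 255" --pt "0 0 -7 0 0 0 255" --pt "0 0 -9 0 0 0 255" --pt "0 0 -9 0 0 0 255"

```text
clock: 19.65
ee_pos: [0.5096, 0.1307, 0.2685]
orientation: [[-0.947, 0.322, 0.011], [0.322, 0.947, -0.004], [-0.011, 0.0, -1.0]]
force: [-0.4, 0.2, -0.4]
finger_gap: 0.096
```

```bash
python3 st.py; python3 -c "
from h import *
c=camera('wrist');cv2.imwrite('pics/w14.png',c['image'][:,:,::-1])
c=camera('top');crop(c,370,170,100,110,6,'pics/t14.png')
c2=camera('scene');crop(c2,225,115,120,90,6,'pics/s14.png')"
```

```text
t 19.65 p [0.5096 0.1307 0.2685] cw of straight 0.196 tilt [ 0.0108 -0.0037] gap 0.096 F [-0.42  0.17 -0.36] T [ 0.004 -0.011  0.018]
```

View pics/w14.png

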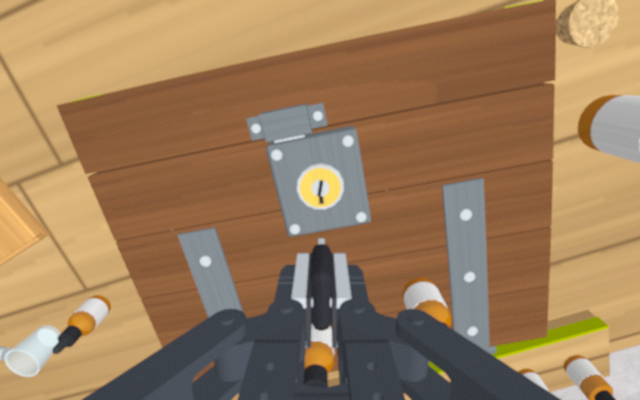

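View pics/t14.png

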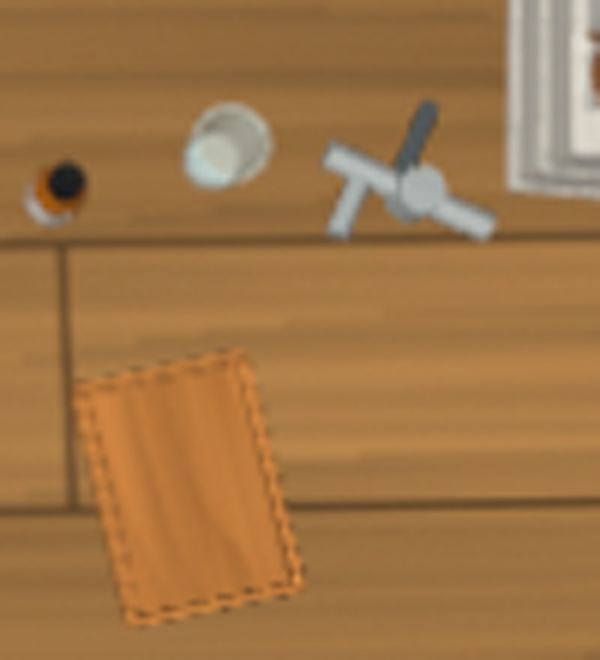

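View pics/s14.png

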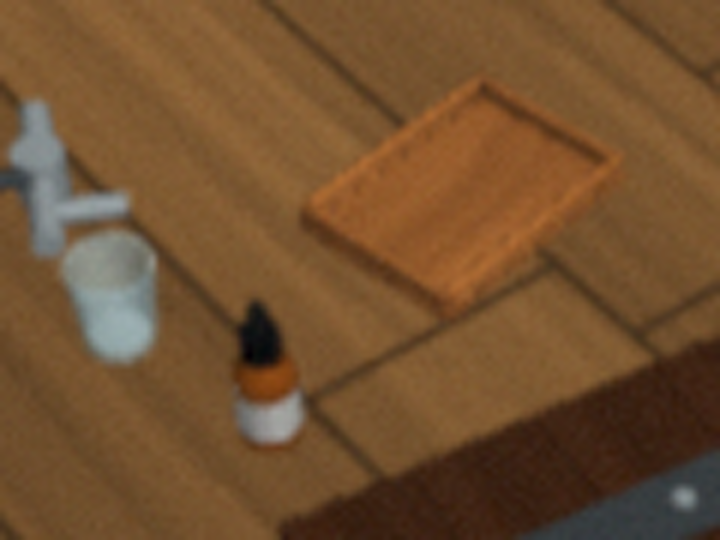

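```bash
python3 - <<'E'
from h import *
c=camera('top');Q=np.array([onz(c,(x/6+370,y/6+170),.02) for x,y in [(78,385),(240,350),(303,585),(135,625)]])
print(Q.round(4),Q.mean(0));d=(Q[0]+Q[1]-Q[2]-Q[3])/2;print(np.hypot(*d[:2]),np.arctan2(d[1],d[0]))
c=camera('scene');q=[(480,80),(620,158),(450,310),(305,215)]
Q2=np.array([onz(c,(x/6+225,y/6+115),.02) for x,y in q]);print(Q2.round(4),Q2.mean(0))
t=(Q.mean(0)+Q2.mean(0))/2;s=ctrl.observe();D=t-s["ee_pos"];print(t,(s["orientation"].T@D)*100,s["joints"])
E
```

```text
[[ 0.498  -0.2489  0.02  ]
 [ 0.5181 -0.3497  0.02  ]
 [ 0.375  -0.3796  0.02  ]
 [ 0.353  -0.2768  0.02  ]] [ 0.4360441  -0.31373126  0.02      ]
0.1468752638036836 0.1981058617704694
[[ 0.3762 -0.3707  0.02  ]
 [ 0.3541 -0.27    0.02  ]
 [ 0.5006 -0.2325  0.02  ]
 [ 0.5202 -0.3388  0.02  ]] [ 0.43778645 -0.30299045  0.02      ]
[ 0.43691528 -0.30836086  0.02      ] [ -7.3190924  -43.7761933   24.55357562] [ 0.02773666  0.31356124  1.30485302 -0.00404737  1.52125604 -1.21467584]
```

Request:
servo_tool --pt "-0.5 -3 0 0 0 0 255" --pt "-1.2 -8 0 0 0 0 255" --pt "-2 -13 0 0 0 0 255" --pt "-3 -18 0 0 0 0 255" --pt "-4 -23 0 0 0 0 255" --pt "-4.8 -28 0 0 0 0 255" --pt "-5.6 -33 0 0 0 0 255" --pt "-6.4 -38 0 0 0 0 255"

```text
clock: 20.7
ee_pos: [0.4462, -0.2466, 0.2646]
orientation: [[-0.947, 0.323, 0.001], [0.322, 0.947, -0.003], [-0.002, -0.002, -1.0]]
force: [2.0, 0.5, -0.1]
finger_gap: 0.091
```

```bash
cat > rel.py <<'E'
from h import *
s=ctrl.observe();print(s["joints"].round(3),((s["orientation"].T@(np.array([.437,-.309,.05])-s["ee_pos"]))*100).round(2))
E
python3 st.py;python3 rel.py
```

```text
t 20.7 p [ 0.4462 -0.2466  0.2646] cw of straight 0.196 tilt [ 0.001  -0.0029] gap 0.091 F [ 2.04  0.45 -0.07] T [0.007 0.005 0.019]
[-0.737  0.286  1.344 -0.002  1.51  -1.979] [-1.1  -6.15 21.47]
```

Request:
servo_tool --pt "-0.5 -3 2 0 0 0 255" --pt "-1.1 -5.5 6 0 0.1 0 255" --pt "-1.1 -6.1 10 0 0.22 0 255" --pt "-1.1 -6.1 14 0 0.35 0 255" --pt "-1.1 -6.1 17 0 0.35 0 255" --pt "-1.1 -6.1 19 0 0.35 0 255" --pt "-1.1 -6.1 20.2 0 0.35 0 255" --pt "-1.1 -6.1 20.2 0 0.35 0 255"

```text
clock: 21.5
ee_pos: [0.4366, -0.308, 0.0613]
orientation: [[-0.889, 0.323, -0.326], [0.303, 0.947, 0.11], [0.344, -0.001, -0.939]]
force: [0.4, 0.3, -0.5]
finger_gap: 0.099
```

```bash
python3 st.py;python3 rel.py;python3 -c "
from h import *
c=camera('wrist');cv2.imwrite('pics/w15.png',c['image'][:,:,::-1])
c=camera('scene');crop(c,225,85,120,90,6,'pics/s15.png')"
```

```text
t 21.5 p [ 0.4366 -0.308   0.0613] cw of straight 0.197 tilt [-0.3258  0.1101] gap 0.099 F [ 0.37  0.28 -0.55] T [-0.054 -0.135 -0.011]
[-0.764  0.679  1.341 -0.148  1.443 -1.964] [-0.46 -0.08  1.04]
```

View pics/w15.png

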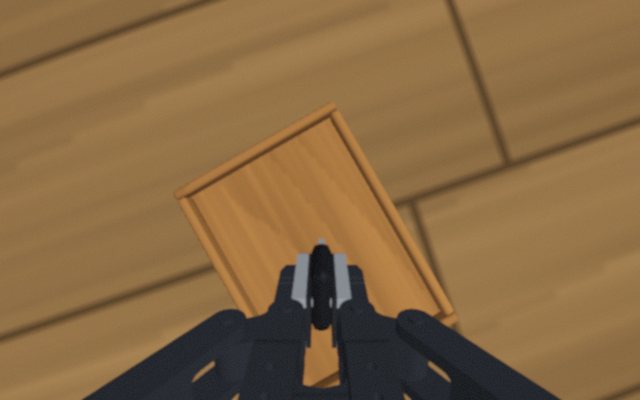

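View pics/s15.png

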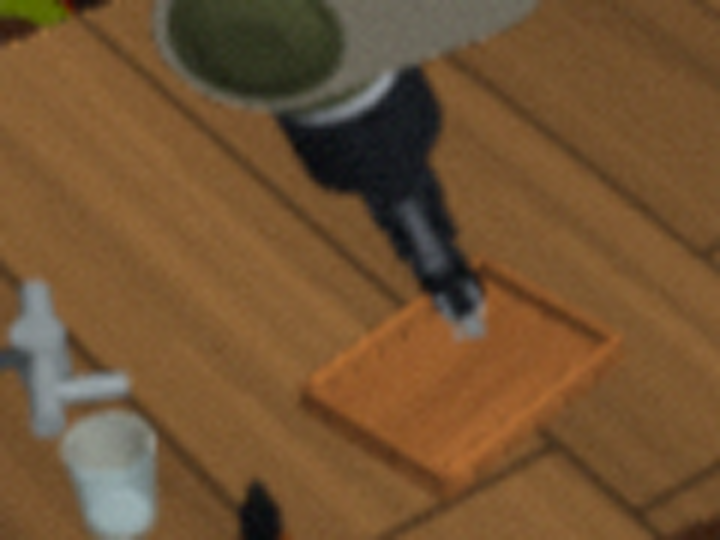

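Request:
servo_tool --pt "-0.3 0 0.8 0 0 0 255" --pt "-0.6 0 1.6 0 0 0 255" --pt "-0.8 0 2.2 0 0 0 255" --pt "-0.8 0 2.2 0 0 0 255"

```text
clock: 22.0
ee_pos: [0.437, -0.3085, 0.0392]
orientation: [[-0.889, 0.323, -0.324], [0.304, 0.947, 0.108], [0.342, -0.002, -0.94]]
force: [0.5, 0.0, -0.2]
finger_gap: 0.096
```

```bash
python3 st.py
```

```text
t 22.0 p [ 0.437  -0.3085  0.0392] cw of straight 0.197 tilt [-0.3241  0.1083] gap 0.096 F [ 0.47  0.04 -0.22] T [-0.057 -0.179 -0.01 ]
```

Release (in place), opening partly.

Request:
servo_tool --pt "0 0 0.2 0 0 0 240" --pt "0 0 0.2 0 0 0 200" --pt "0 0 0.2 0 0 0 170" --pt "0 0 0.2 0 0 0 150" --pt "0 0 0.2 0 0 0 150" --pt "0 0 0.2 0 0 0 150"

```text
clock: 22.6
ee_pos: [0.4364, -0.3083, 0.0374]
orientation: [[-0.889, 0.323, -0.324], [0.304, 0.947, 0.108], [0.342, -0.002, -0.94]]
force: [-0.2, -0.1, -0.6]
finger_gap: 0.409
```

```bash
python3 st.py;python3 -c "
from h import *
c=camera('wrist');crop(c,220,200,200,150,4,'pics/w16.png')"
```

```text
t 22.6 p [ 0.4364 -0.3083  0.0374] cw of straight 0.197 tilt [-0.324   0.1082] gap 0.409 F [-0.21 -0.1  -0.56] T [-0.09  -0.106  0.039]
```

View pics/w16.png

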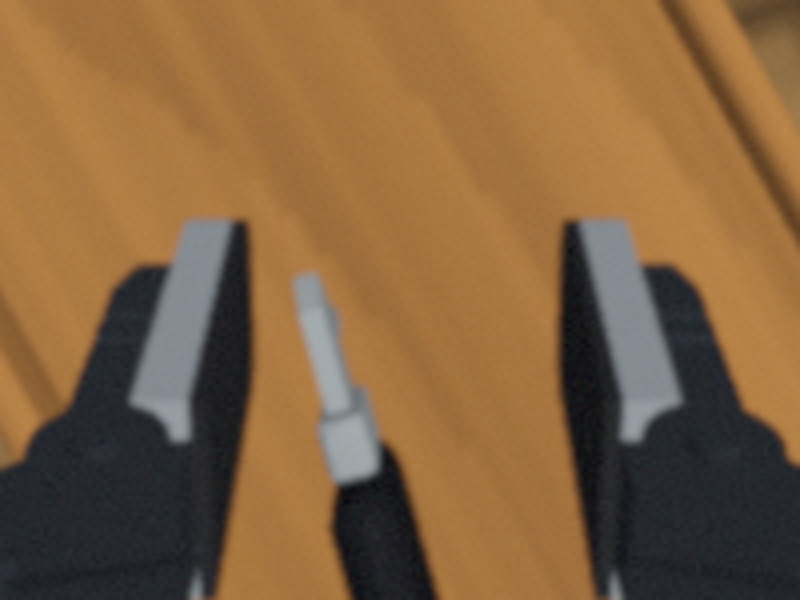

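The key has fallen flat, clear of both fingers. Retreating.

Request:
servo_tool --pt "0.5 0 -1.5 0 0 0 150" --pt "1.5 0 -4 0 0 0 150" --pt "3 0 -8 0 0 0 150" --pt "4.5 0 -12 0 0 0 150" --pt "4.5 0 -12 0 0 0 150"

```text
clock: 23.15
ee_pos: [0.4367, -0.3089, 0.1708]
orientation: [[-0.892, 0.322, -0.317], [0.306, 0.947, 0.101], [0.333, -0.007, -0.943]]
force: [0.6, -0.2, -0.4]
finger_gap: 0.412
```

```bash
python3 st.py;python3 -c "
from h import *
c=camera('wrist');cv2.imwrite('pics/w17.png',c['image'][:,:,::-1])
c=camera('top');cv2.imwrite('pics/t17.png',c['image'][:,:,::-1])
c=camera('scene');crop(c,225,85,240,180,3,'pics/s17.png')"
```

```text
t 23.15 p [ 0.4367 -0.3089  0.1708] cw of straight 0.199 tilt [-0.3171  0.1012] gap 0.412 F [ 0.56 -0.17 -0.44] T [-0.096 -0.122 -0.001]
```

View pics/w17.png

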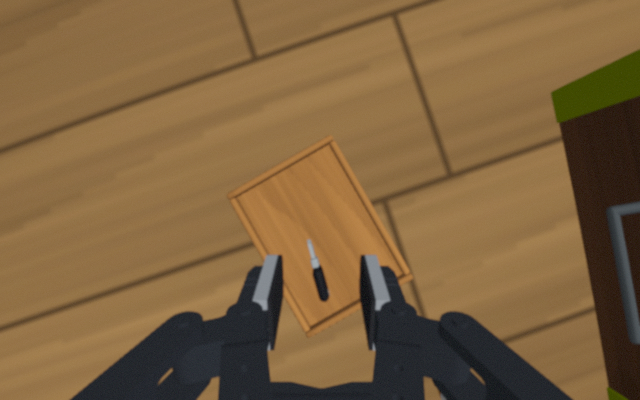

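View pics/s17.png

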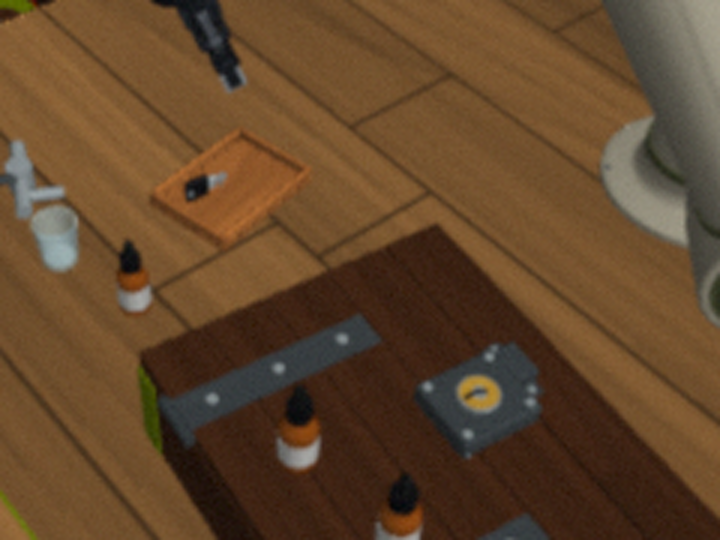

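View pics/t17.png

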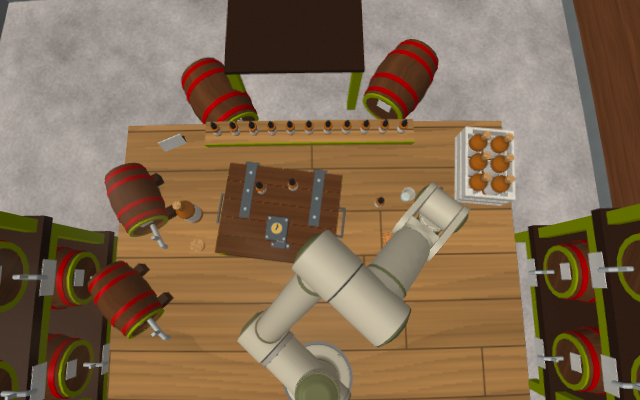

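The key lies in the tray (bow at about (320,285) in the wrist view), the lid is shut and all goods are standing. One numeric check before I hand in.

```bash
python3 - <<'E'
from h import *
c=camera("wrist");P=onz(c,(320,285),.011);d=P[:2]-[.437,-.309];a=.2
print(P,"tray x,y",d@[np.cos(a),np.sin(a)],d@[-np.sin(a),np.cos(a)])
c2=camera("scene");P=onz(c2,(225+197/3,85+188/3),.012);d=P[:2]-[.437,-.309];print(P,d@[np.cos(a),np.sin(a)],d@[-np.sin(a),np.cos(a)])
from station import close_job
print(close_job())
E
```

```text
[ 0.47426408 -0.32186279  0.011     ] tray x,y 0.033965834653340146 -0.020009622232210228
[ 0.46797394 -0.32872603  0.012     ] 0.026437566729089798 -0.025486394262843572
the job is handed in; nothing more can be done
None
```

I locked the chest, took the key out and left it lying in the tray, then handed the job in at about 23 s of the 72 s allowed.

- **Locking:** I turned the key clockwise in small steps. The torque stayed near 0.12–0.15 Nm while the bolt dragged, then rose steadily to about 0.25 Nm at a tool angle of 1.07 rad. I took that as the bolt home, pressing with roughly 6–9 N. The torque reading is noisy, so that force is an estimate and was not measured directly.
- **Drawing the key:** I turned it back to about 0.2 rad clockwise of straight, where it slid out on the first try. The upward pull stayed under about 5 N, and in the wrist view the lid had not moved.
- **Last checks:** The wrist and scene cameras put the bow about 34, −20 mm and 26, −25 mm from the tray's middle. They differ by about 9 mm, but both are well inside the limits.
- **By eye:** The key lies flat, the fingers were well clear of it, the lid is shut and the bottles and other goods look unmoved. I did not measure their positions.
- **Not checked:** I did not measure the bolt's final depth in the keeper; it rests on the torque rise.

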